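# Weigh the bridge blanks and set them to dry

### The arm

A 6-joint arm with a two-finger parallel gripper is mounted at the origin on the work surface. World frame = base frame: x ahead of the robot, y to its left, z up, the work surface at z = 0. Lengths are in mm, angles in degrees, forces in N, time in s.
With the tool pointing down it reaches from about 350 to 850 mm from the base axis. Payload 8.1 kg.
Tool frame: the origin (TCP) lies at the very end of the fingers, on their centre line; the grasp point (between the pads) lies 19 mm behind it (r.grip_depth is the distance from the TCP to the grasp point, in mm); z points along the fingers, y is the direction in which the jaws open and shut (so a half turn about z gives the same grasp; the last joint's range is limited). The gripper opens to 85 mm and grips with 20 to 120 N. Pads are 22 mm wide; open, the fingers measure 114 mm over their backs; the gripper's body (76 mm by 85 mm) begins 54 mm behind the grasp point. The pads swing forward as they close: fully open they stand 13 mm farther back than shut.
Start: joints at [67.07, 7.471, 85.268, -0, 87.261, -4.893], TCP at [185.754, 570.527, 231.292] pointing down, gripper open.
Joint ranges: [-169.43, 169.43], [-51.17, 129.36], [1.28, 143.12], [-76.62, 256.62], [0, 156.53], [-152.29, 152.29]. Speed limits (degrees/s): [136.94, 136.94, 159.86, 180, 180, 180].

### API

Orientations are given as [roll, pitch, yaw] about the fixed x, y, z axes, in that order (R = Rz(yaw) Ry(pitch) Rx(roll)).
In Python, from bench import status, viewer, hand_in, r gives the robot as it stands.
- The arm moves only by the shell command python3 -m crank 'ROWS' [OPENING] [FORCE]. ROWS is a JSON object of lists of equal length, an entry for each row: "slide": the shift along the tool's x, y, z in m, a list of three; "twist": the turn about the tool's z in rad. A call has 1 to 8 rows; each row shifts and turns the commanded pose from where the row before left it, along the tool's axes as they then stand; what a row does not reach is not made up. A row lasts 1/10 s, in which the tool goes at most 50 mm and 8.59 degrees, less where a joint would pass 70% of its speed; a pose out of reach is approached as far as the arm can. A call with a gripper value outside its range is refused whole. OPENING is the closure, from 0 (fully open) to 1 (shut), set as the call begins (- or left out, the last holds). The fingers move at their own pace and stop on an object; FORCE is the grip in N (left out, the last holds). Time passes only in rows, so rows that do not move let the fingers close. It gives the time, the measured TCP pose, the force and the opening at its end, in the units of the state.
- status.sense(): the state, without advancing time (a new reading comes with each control period).
- viewer.snapshot(name): name is "scene" or "top" or "wrist"; returns a dict with "img" (400x640x3 uint8, red, green, blue), "fx", "fy", "cx", "cy" (pixels), "k1" (the pictures are not rectified: a ray, as slopes to the right and down, at radius r is drawn at 1 + k1 r^2 times it, then the intrinsics apply), "R" (3x3) and "t" (3): a world point X has camera coordinates R X + t; the wrist camera has in their place "hand_eye" (4x4, takes a point from camera to tool coordinates, whose origin is the TCP and whose axes are the flange's). Camera axes: x right, y down, z forward; pixel columns grow to the right and rows downward; lengths in mm; the calibration is good to about 2 mm. A picture is of the moment at which its call begins: read the wrist's pose just before it. There is no depth.
- hand_in(): hands the job in, once; it reports no verdict.
The state is a dict: "time": time; "joint_pos": joint angles; "qd": joint speeds; "joint_efforts": joint torques, N m; "tool_pos": TCP position; "tcp_rot": TCP orientation; "ft_force": force on the tool from outside, world axes, zero at the start; "wrist_torque": the same for the moment, N m; "finger_gap": finger opening in mm.
Only numpy, scipy, OpenCV 4.12 (cv2) and the standard library are available. Lean on these libraries where they do the work, as an engineer would, in place of code of your own. Each camera call takes 0.05 s, during which the arm holds its last target.

### The job

Weigh all the bridge blanks together: lay every one in the pan of the beam balance, slide the poise until the beam rests level by itself, and let go of it for a couple of seconds. Then move all the blanks to the drying plate, each lying flat on the plate itself, and only after that turn the dial until its white pointer meets the brass index tab. Leave the glue bottle, the plane and the sharpening stone where they are.

Things in the scene. Friction and masses are not known exactly. Their poses are not given: they have to be found in the camera images.
- blank1_mid (a point): Ukulele bridge blank, plain dark wood, 24 to 42 g, one of two or three alike (absent ones read None): slab 70 (x) x 24 mm (y), 8 mm thick, with a raised middle block 32 mm long and 24 mm wide, 14 mm high in all: grip it there, across the 24 mm. This point is its centre, 7 mm above its underside. Starts lying on the bench.
- blank2_mid (a point): Ukulele bridge blank, plain dark wood, 24 to 42 g, one of two or three alike (absent ones read None): slab 70 (x) x 24 mm (y), 8 mm thick, with a raised middle block 32 mm long and 24 mm wide, 14 mm high in all: grip it there, across the 24 mm. This point is its centre, 7 mm above its underside. Starts lying on the bench.
- blank3_mid (a point): Ukulele bridge blank, plain dark wood, 24 to 42 g, one of two or three alike (absent ones read None): slab 70 (x) x 24 mm (y), 8 mm thick, with a raised middle block 32 mm long and 24 mm wide, 14 mm high in all: grip it there, across the 24 mm. This point is its centre, 7 mm above its underside. Starts lying on the bench.
- blank4_mid (a point): Ukulele bridge blank, plain dark wood, 24 to 42 g, one of two or three alike (absent ones read None): slab 70 (x) x 24 mm (y), 8 mm thick, with a raised middle block 32 mm long and 24 mm wide, 14 mm high in all: grip it there, across the 24 mm. This point is its centre, 7 mm above its underside. Starts lying on the bench.
- pan (a point): Centre of the top of the balance pan's floor: flat steel pan, 190 (x) x 152 mm (y) inside, floor 10 mm thick, rim 8 mm high, open above, hung by an upright strip 20 mm wide 115 mm to its -y side, rising to the beam 125 mm above the floor. A guide arm keeps the pan level, and the reading does not depend on where in it things lie. It moves up and down with the beam (15 mm either way; 45 mm above the bench when level).
- beam (a joint): Tilt of the balance beam, rad: 0 level, + pan end up (poise too far out), - pan end down; stops at -0.15 and 0.15. Swings freely, settles in 1 s; level with empty pan and poise at 0. Between the stops, about 0.0066 rad for each mm the poise is off. Brass, 12 mm wide, 14 mm high, 170 mm above the bench; pivot 215 mm to the -y side of the pan's centre; a stop post stands behind its far end.
- poise (a joint): Place of the poise along the beam, m: 0 nearest the pivot (45 mm from it), up to 0.165 outwards, away from the pan. Stays where it is left (1.2 N of friction). The poise weighs 100 g and the load acts 100 mm from the pivot, so it balances about 1 mm out for each gram in the pan.
- poise_grip (a point): Grip point of the poise: a plain aluminium block riding on the beam, 24 mm wide across the beam (x), 36 mm along it (y), 44 mm high; this point lies on its middle line, 16 mm below its top. y is along the beam towards the pan, so outwards is -y. It tilts with the beam.
- tray (a point): Centre of the upper face of the drying plate, 30 mm above the bench: a flat plate 104 mm (x) by 220 mm (y) inside a low grey frame 6 mm thick that rises 10 mm above the plate, open above. x and y along its sides.
- dial (a joint): Angle of the dial on the control box at the -y end of the drying plate, rad; grows as it turns clockwise seen from above, range 0 to 3.6. It stays where it is left (0.03 N m friction). The pointer meets the tab when it equals index.
- dial_grip (a point): Grip point of the black dial, on its axis, 69 mm above the bench: a straight upright bar 12 mm thick (y), 54 mm long (x), on a round skirt of radius 36 mm; the bar rises 28 mm above the skirt and this point is 12 mm below the bar's top, 16 mm above the skirt. x along the bar, towards the pointer; it turns with the dial.
- pointer_tip (a point): Just at the outer tip of the white pointer line on the dial's skirt, 40 mm from the dial's axis; turns with the dial.
- index (a joint): Angle of the index ring round the dial, rad, in the same sense and from the same zero as dial. It is stiff; leave it.
- index_tip (a point): Inner tip of the brass index tab, 40 mm from the dial's axis: a small block 12 x 5 x 8 mm standing on the ring round the dial, up to 9 mm above the box, clear of the skirt.
- glue: Bystander: glue bottle, white, radius 28 mm, 130 mm high; origin at the centre of its underside.
- plane: Bystander: small hand plane, steel with wooden handles, about 160 x 45 x 65 mm; origin under its middle.
- stone: Bystander: sharpening stone in a wooden holder, 190 x 70 x 34 mm; origin under its middle.
There are look-alikes about, which are no part of the job. Leave any pink look-alike of the part that bears blank3_mid alone. What is shaped like the part that bears blank2_mid but pink is not meant.

How it is judged:
By the outcome, as a careful person would: the job done as asked, in the order asked, and still so for the second after the job is handed in, with the robot touching nothing.
Of blank1, blank2, blank3, blank4 only 2 to 3 are there at a start; the rules pass over those that are not, and their reading is None.
At some moment in a run one of blank1, blank2, blank3, blank4 may be knocked a few centimetres aside while the robot is not near it.
Once in a run the grip may slacken for a moment while it holds something.
It also fails if it takes over 210 s, if anything falls off the work surface, if the arm or the gripper's body presses on something with over 40 N, if the wrist force passes 120 N, or if a joint passes its speed limit or range.

## Working session

There is one attempt and no reset: what is moved stays moved. The work goes in short steps, Python scripts to look and compute and a shell command to move; the robot and the scene stay as the last step left them, time stands still between calls to the robot, and variables do not carry over. Pictures are saved under pics/ and viewed, and the job is handed in when it is done.

```bash
ls; mkdir -p pics; python3 - <<'E'
from bench import status, viewer, r
import cv2
s=status.sense(); print(s)
for n in ("scene","top","wrist"):
    d=viewer.snapshot(n)
    print(n,{k:(v if k!='img' else v.shape) for k,v in d.items()})
    cv2.imwrite(f'pics/{n}0.png',d['img'][:,:,::-1])
E
```

```text
pics
{'time': 0.0, 'joint_pos': array([ 6.70678310e+01,  7.51399485e+00,  8.53299799e+01, -8.89430012e-04,
        8.72622809e+01, -4.89380059e+00]), 'qd': array([-0.07001814,  0.01167795,  0.04214914,  0.02885609,  0.14888087,
       -0.01083642]), 'joint_efforts': array([-8.32638452e-04, -5.69397891e+01, -5.00552201e+01, -4.41931425e-04,
        1.50749227e-02,  5.86022384e-05]), 'tool_pos': array([185.56567645, 569.99677852, 230.24933282]), 'tcp_rot': array([-1.79894056e+02, -8.17947194e-03,  1.61961667e+02]), 'ft_force': array([0.10534206, 0.00963603, 0.64818985]), 'wrist_torque': array([ 0.02352391, -0.00359168, -0.0024819 ]), 'finger_gap': 85.38661546861039}
scene {'img': (400, 640, 3), 'fx': 401.05177361836587, 'fy': 401.05177361836587, 'cx': 322.0800034753048, 'cy': 203.33239624160535, 'k1': 0.010783764922678973, 'R': array([[-0.85650732,  0.51597885, -0.0126898 ],
       [ 0.45350159,  0.74060303, -0.49582604],
       [-0.24643765, -0.43043348, -0.86832915]]), 't': array([ 438.40727464, -190.54617954, 1508.35826575])}
top {'img': (400, 640, 3), 'fx': 411.2970072182492, 'fy': 411.2970072182492, 'cx': 324.10981314000895, 'cy': 200.04207416903358, 'k1': 0.03047959283207038, 'R': array([[-0.00481839, -0.99998506,  0.00258093],
       [-0.97540561,  0.00413117, -0.22037882],
       [ 0.22036486, -0.00357933, -0.97541095]]), 't': array([  10.53353747,  551.54503453, 1101.51119543])}
wrist {'img': (400, 640, 3), 'fx': 316.2277133493673, 'fy': 316.2277133493673, 'cx': 315.3743965026042, 'cy': 196.04593848017322, 'k1': -0.06200560122494593, 'hand_eye': array([[ 9.48680968e-06, -9.51117375e-01, -3.08829627e-01,
         7.96679065e+01],
       [ 9.99999215e-01,  3.96022754e-04, -1.18893166e-03,
         1.14835471e+00],
       [ 1.25311712e-03, -3.08829373e-01,  9.51116632e-01,
        -1.42692933e+02],
       [ 0.00000000e+00,  0.00000000e+00,  0.00000000e+00,
         1.00000000e+00]])}
```

View pics/scene0.png

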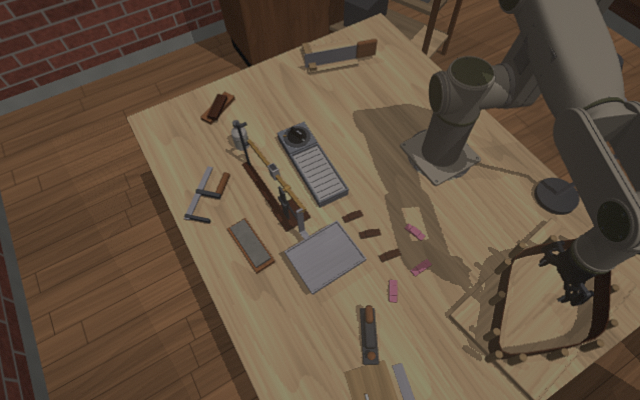

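View pics/top0.png

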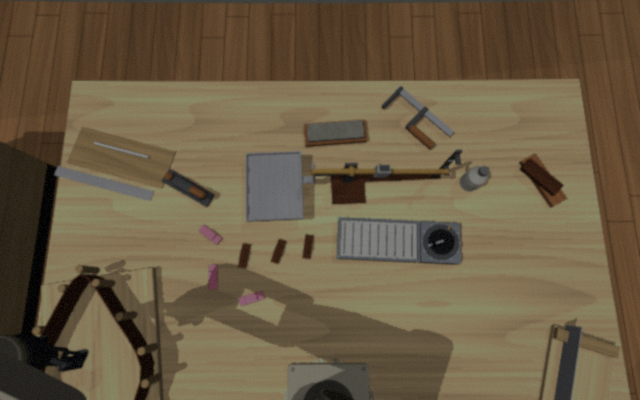

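View pics/wrist0.png

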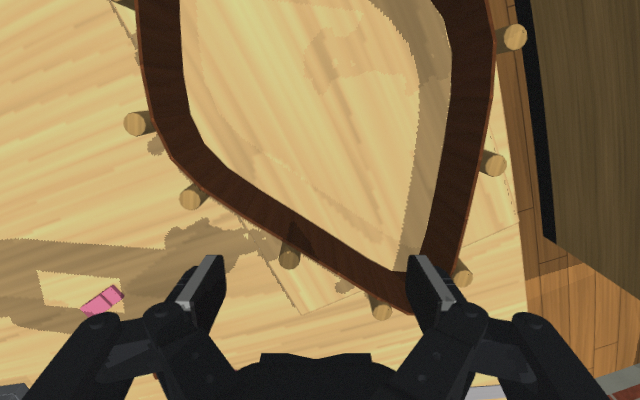

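```bash
cat > h.py <<'E'
import numpy as np, cv2
from bench import status, viewer, r
from scipy.spatial.transform import Rotation as Rn
def snap(n,name=None):
    s=status.sense(); d=viewer.snapshot(n)
    if n=='wrist':
        Rt=Rn.from_euler('xyz',s['tcp_rot'],degrees=True).as_matrix()
        H=d['hand_eye']; Rc=Rt@H[:3,:3]; c=Rt@H[:3,3]+s['tool_pos']
        d['R']=Rc.T; d['t']=-Rc.T@c
    if name: cv2.imwrite(f'pics/{name}.png',d['img'][:,:,::-1])
    return d
def K(d): return np.array([[d['fx'],0,d['cx']],[0,d['fy'],d['cy']],[0,0,1.]])
def ray(d,uv):
    p=cv2.undistortPoints(np.array([[uv]],float),K(d),np.array([d['k1'],0,0,0.]))[0,0]
    return -d['R'].T@d['t'], d['R'].T@np.array([p[0],p[1],1])
def cast(d,uv,z):
    c,v=ray(d,uv); return c+v*(z-c[2])/v[2]
def proj(d,X):
    X=np.asarray(X,float).reshape(-1,3)
    return cv2.projectPoints(X,cv2.Rodrigues(d['R'])[0],d['t'],K(d),np.array([d['k1'],0,0,0.]))[0][:,0]
def tri(a,ua,b,ub):
    c1,v1=ray(a,ua);c2,v2=ray(b,ub)
    A=np.stack([v1,-v2],1);x=np.linalg.lstsq(A,c2-c1,rcond=None)[0]
    p=c1+x[0]*v1;q=c2+x[1]*v2
    return (p+q)/2,np.linalg.norm(p-q)
def crop(d,name,x0,y0,x1,y1,f):
    cv2.imwrite(f'pics/{name}.png',cv2.resize(d['img'][y0:y1,x0:x1,::-1],None,fx=f,fy=f,interpolation=cv2.INTER_CUBIC))
def rectpx(mask,off=(0,0),amin=60,amax=1e9):
    out=[]
    for c in cv2.findContours(mask.astype(np.uint8),cv2.RETR_EXTERNAL,cv2.CHAIN_APPROX_NONE)[0]:
        if amin<cv2.contourArea(c)<amax:
            out.append(c[:,0,:]+np.array(off))
    return out
def go(x,y,z,yaw=None):
    """remaining move in tool axes: first twist, then slide after twist"""
    s=status.sense(); p=s['tool_pos']; cy=s['tcp_rot'][2]
    if yaw is None: yaw=cy
    dy=(cy-yaw+90)%180-90 
    ny=cy-dy
    a=np.radians(ny); d=np.array([x,y,z])-p
    print('now',p.round(1),s['tcp_rot'].round(2),'gap',round(s['finger_gap'],1),'t',round(s['time'],2),'F',s['ft_force'].round(1),'j6',s['joint_pos'][5].round(1))
    print('twist rad %.3f (alt %.3f) then slide m x %.4f y %.4f z %.4f'%(np.radians(dy),np.radians(dy)-np.sign(dy)*np.pi, (d[0]*np.cos(a)+d[1]*np.sin(a))/1e3,(d[0]*np.sin(a)-d[1]*np.cos(a))/1e3,-d[2]/1e3))
E
python3 - <<'E'
from h import *
d=snap('top')
hsv=cv2.cvtColor(d['img'],cv2.COLOR_RGB2HSV)
crop(d,'c1',190,140,480,310,2.7)
for u in [(245,256),(279,251),(308,246),(211,235),(213,277),(252,298)]:
    print(u,cast(d,u,10).round(0),hsv[u[1],u[0]])
for u in [(275,187),(315,180)]: print('pan',cast(d,u,45).round(0))
print('poise',cast(d,(382,170),180).round(0)); print('dial',cast(d,(440,242),70).round(0)); print('tray',cast(d,(378,240),30).round(0))
s=snap('scene'); crop(s,'c2',180,100,420,310,3.3)
E
```

```text
(245, 256) [400. 235.  10.] [  9 175  54]
(279, 251) [414. 138.  10.] [ 11 184  50]
(308, 246) [428.  55.  10.] [ 10 162  52]
(211, 235) [461. 335.  10.] [169  91 135]
(213, 277) [342. 323.  10.] [173 109  98]
(252, 298) [283. 211.  10.] [168  83 135]
pan [595. 150.  45.]
pan [615.  34.  45.]
poise [ 603. -141.  180.]
dial [ 431. -309.   70.]
tray [ 442. -145.   30.]
```

View pics/c1.png

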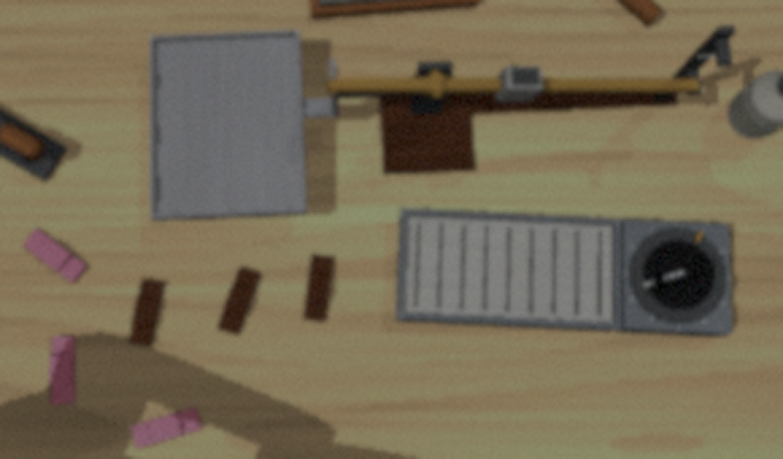

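View pics/c2.png

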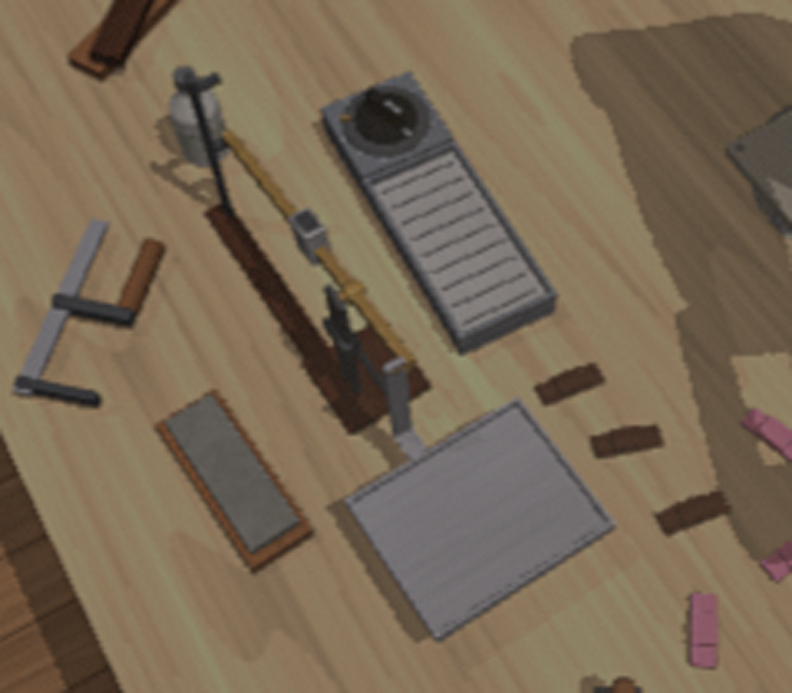

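```bash
cat >> h.py <<'E'
def dark(img):
    hsv=cv2.cvtColor(img,cv2.COLOR_RGB2HSV)
    return (hsv[...,2]<85)&(hsv[...,1]>110)&(hsv[...,0]<20)
def blanks(d,z=9,box=None,amin=60,amax=1e9,msk=None):
    m=dark(d['img']) if msk is None else msk
    m=cv2.morphologyEx(m.astype(np.uint8),cv2.MORPH_OPEN,np.ones((3,3)))
    for c in rectpx(m,amin=amin,amax=amax):
        P=np.array([cast(d,u,z)[:2] for u in c],np.float32)
        (cx,cy),(w,h),a=cv2.minAreaRect(P)
        if w<h: w,h,a=h,w,a+90
        a=(a+90)%180-90
        if 55<w<100 and 15<h<50: print('blank px',c.mean(0).round(0),'xy %.1f %.1f size %.0fx%.0f yaw %.1f'%(cx,cy,w,h,a))
E
python3 - <<'E'
from h import *
d=snap('top'); blanks(d)
blanks(snap('scene'))
# pan corners px in top (c1/2.7+off)
for c in [(152,35),(298,33),(305,214),(152,218)]:
    u=(c[0]/2.7+190,c[1]/2.7+140); print('pan top-rim',[cast(d,u,z)[:2].round(0) for z in (53,68)])
for c in [(400,210),(622,217),(618,328),(397,320),(735,225),(733,333)]:
    u=(c[0]/2.7+190,c[1]/2.7+140); print('tray frame',cast(d,u,40).round(0))
for a in [(505,80),(540,80),(337,86),(692,86)]:
    u=(a[0]/2.7+190,a[1]/2.7+140); print('beam',cast(d,u,180).round(0))
go(400,235,230,180)
E
```

```text
blank px [145. 366.] xy 109.1 488.0 size 67x35 yaw 16.8
blank px [244. 255.] xy 402.2 239.1 size 68x24 yaw -10.1
blank px [278. 251.] xy 414.3 140.4 size 68x24 yaw -20.7
blank px [308. 246.] xy 427.7 56.0 size 65x22 yaw -7.5
blank px [ 13. 391.] xy 1522.4 26.3 size 64x28 yaw 89.8
blank px [ 24. 246.] xy 1409.8 -410.4 size 58x22 yaw 5.2
blank px [ 26. 226.] xy 1392.5 -486.8 size 92x36 yaw -3.1
blank px [104.   2.] xy 817.1 -1558.0 size 91x47 yaw -31.6
pan top-rim [array([695., 234.]), array([690., 232.])]
pan top-rim [array([697.,  77.]), array([692.,  76.])]
pan top-rim [array([498.,  68.]), array([496.,  67.])]
pan top-rim [array([495., 227.]), array([492., 224.])]
tray frame [504. -32.  40.]
tray frame [ 496. -266.   40.]
tray frame [ 380. -255.   40.]
tray frame [389. -27.  40.]
tray frame [ 487. -384.   40.]
tray frame [ 375. -373.   40.]
beam [ 605. -128.  180.]
beam [ 604. -162.  180.]
beam [599.  32. 180.]
beam [ 598. -306.  180.]
now [185.7 570.4 231.1] [-179.98   -0.    161.97] gap 85.6 t 0.35 F [ 0.1 -0.  -0.1] j6 -4.9
twist rad -0.315 (alt 2.827) then slide m x -0.2143 y -0.3354 z 0.0011
```

```bash
python3 -c "
from h import *
go(402,239,150,170)"; python3 -m crank '{"slide":[[0,0,0]],"twist":[-0.14]}' 0.3; python3 -c "
from h import *
go(402,239,150,170)"
```

```text
now [185.7 570.4 231.1] [-179.98   -0.    161.97] gap 85.6 t 0.35 F [ 0.1 -0.  -0.1] j6 -4.9
twist rad -0.140 (alt 3.001) then slide m x -0.2706 y -0.2888 z 0.0811
time: 0.45
tool_pos: [185.7, 570.5, 231.2]
tcp_rot: [-180.0, -0.0, 170.0]
ft_force: [-0.3, 0.7, -0.4]
finger_gap: 73.3
now [185.7 570.5 231.2] [-179.99   -0.    170.02] gap 73.3 t 0.45 F [-0.3  0.7 -0.4] j6 -12.9
twist rad 0.000 (alt -3.141) then slide m x -0.2705 y -0.2889 z 0.0812
```

```bash
python3 -m crank '{"slide":[[-0.034,-0.036,0],[-0.034,-0.036,0],[-0.034,-0.036,0],[-0.034,-0.036,0],[-0.034,-0.036,0],[-0.034,-0.036,0],[-0.034,-0.036,0.01],[-0.032,-0.036,0.01]],"twist":[0,0,0,0,0,0,0,0]}' 0.4; python3 -m crank '{"slide":[[0,0,0],[0,0,0]],"twist":[0,0]}'; python3 -c "
from h import *
d=snap('wrist','w1'); blanks(d,amin=500)
go(402,239,150,170)"
```

```text
time: 1.25
tool_pos: [402.4, 238.8, 211.9]
tcp_rot: [179.9, 0.1, 170.0]
ft_force: [-0.0, 1.2, 0.3]
finger_gap: 51.2
time: 1.45
tool_pos: [401.6, 239.4, 211.2]
tcp_rot: [-180.0, -0.0, 169.8]
ft_force: [0.3, -0.5, 0.1]
finger_gap: 51.5
blank px [110. 322.] xy 557.7 -77.7 size 99x41 yaw -58.6
blank px [169. 210.] xy 424.4 58.5 size 69x29 yaw -8.2
blank px [234. 192.] xy 411.6 144.2 size 70x23 yaw -17.4
blank px [316. 164.] xy 399.3 240.9 size 68x22 yaw -7.0
now [401.3 240.4 211.6] [ 1.7997e+02 -1.0000e-02  1.6991e+02] gap 51.3 t 1.5 F [-0.4  0.3  1. ] j6 -55.3
twist rad -0.002 (alt 3.140) then slide m x -0.0010 y -0.0013 z 0.0616
```

View pics/w1.png

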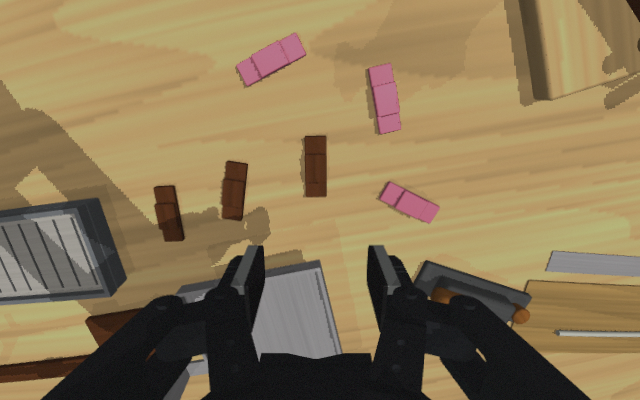

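```bash
python3 -m crank '{"slide":[[0.001,0,0.05],[0,0,0.05],[0,0,0.05],[0,0,0.045],[0,0,0.010],[0,0,0.003],[0,0,0]],"twist":[-0.02,0,0,0,0,0,0]}' 0.4 40; python3 -m crank '{"slide":[[0,0,0],[0,0,0],[0,0,0],[0,0,0],[0,0,0]],"twist":[0,0,0,0,0]}' 1 40;  python3 -c "
from h import *
d=snap('wrist','w2')
go(400,239,150,170)"
```

```text
time: 2.2
tool_pos: [401.5, 241.9, 5.3]
tcp_rot: [179.9, 0.1, 171.2]
ft_force: [0.0, -0.7, -0.4]
finger_gap: 51.2
time: 2.7
tool_pos: [402.4, 241.6, 6.0]
tcp_rot: [179.8, 0.2, 171.1]
ft_force: [-0.4, 1.5, 7.3]
finger_gap: 22.4
now [402.4 241.7   6. ] [179.84   0.21 171.12] gap 22.9 t 2.75 F [-0.7 -0.   7.3] j6 -56.4
twist rad 0.019 (alt -3.122) then slide m x 0.0019 y -0.0030 z -0.1440
```

View pics/w2.png

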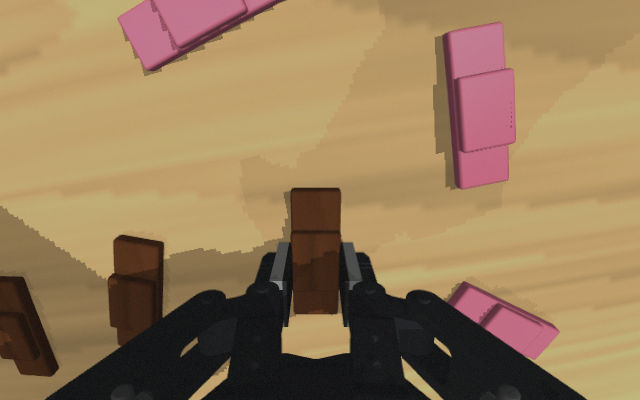

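```bash
python3 -m crank '{"slide":[[0,0,-0.02],[0,0,-0.05],[0,0,-0.05],[0,0,-0.03],[0,0,0]],"twist":[0,0,0,0,0]}';  python3 -c "
from h import *
a=snap('top');b=snap('scene','s3')
T=[(305,214),(152,218),(152,35),(298,33)];S=[(518,402),(613,525),(440,637),(347,498)]
ps=[]
for t,s in zip(T,S):
    p,e=tri(a,(t[0]/2.7+190,t[1]/2.7+140),b,(s[0]/3.3+180,s[1]/3.3+100));ps.append(p);print(p.round(1),e.round(1))
ps=np.array(ps);print(ps.mean(0));
print(np.degrees(np.arctan2(*(ps[2]-ps[1])[[1,0]])),np.degrees(np.arctan2(*(ps[3]-ps[0])[[1,0]])))
go(596+52,152+36,150,180)
crop(b,'s3c',180,100,420,310,3.3)
crop(a,'t3c',190,140,480,310,2.7)
"
```

```text
time: 3.25
tool_pos: [404.3, 242.3, 161.0]
tcp_rot: [179.6, 0.6, 171.1]
ft_force: [0.3, 0.6, -0.1]
finger_gap: 22.8
[497.3  68.9  52.3] 2.8
[492.5 227.2  59.2] 3.4
[687.6 235.   65.7] 9.0
[692.2  76.6  65.2] 1.8
[592.38836255 151.92234985  60.61296656]
2.3066646311917545 2.277645392730245
now [401.4 241.  155.4] [179.87   0.2  171.12] gap 22.6 t 3.35 F [ 0.  -0.  -0.9] j6 -56.4
twist rad -0.155 (alt 2.987) then slide m x -0.2466 y -0.0530 z 0.0054
```

View pics/s3c.png

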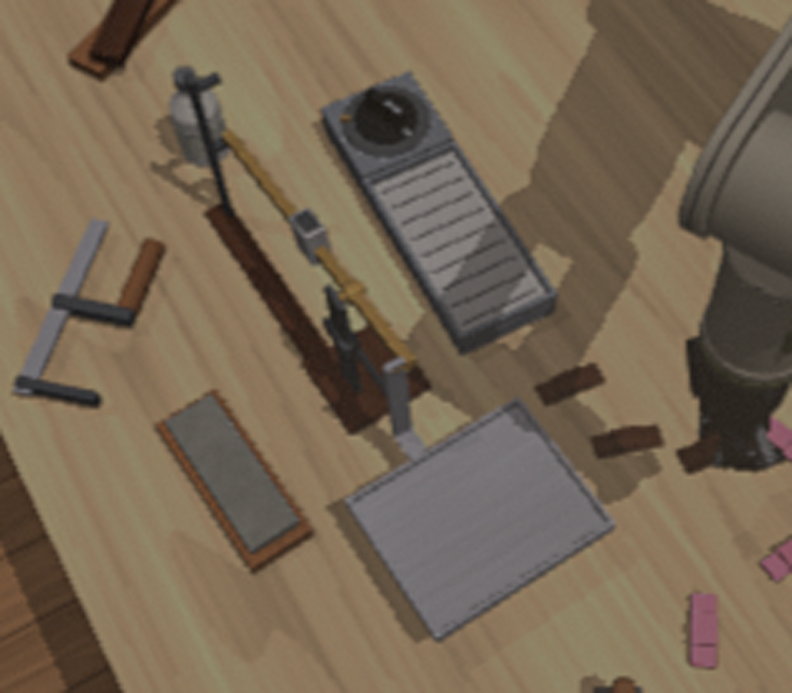

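View pics/t3c.png

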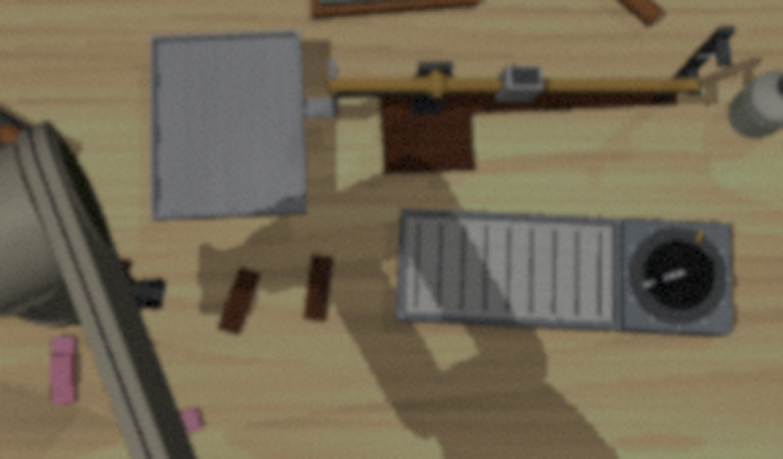

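```bash
python3 -m crank '{"slide":[[0,0,0],[0,0,0]],"twist":[-0.1,-0.09]}';python3 -c "
from h import *
go(643,190,100,182.3)"
```

```text
time: 3.55
tool_pos: [399.4, 240.1, 152.0]
tcp_rot: [-179.9, -0.1, -177.8]
ft_force: [-0.0, 0.1, -0.8]
finger_gap: 22.8
now [399.4 240.1 152. ] [-1.7995e+02 -1.2000e-01 -1.7777e+02] gap 22.8 t 3.55 F [-0.   0.1 -0.8] j6 -67.5
twist rad -0.001 (alt 3.140) then slide m x -0.2414 y -0.0598 z 0.0520
```

```bash
python3 -m crank '{"slide":[[-0.04,-0.01,0],[-0.04,-0.01,0],[-0.04,-0.01,0],[-0.04,-0.01,0],[-0.04,-0.01,0.02],[-0.041,-0.01,0.032],[0,0,0],[0,0,0]],"twist":[0,0,0,0,0,0,0,0]}';python3 -c "
from h import *
snap('wrist','w4');d=snap('top');crop(d,'t4c',190,110,480,280,2.7)
go(643,190,52,182.3)"
```

```text
time: 4.35
tool_pos: [638.7, 188.6, 98.4]
tcp_rot: [-179.9, -0.5, -178.1]
ft_force: [-0.4, 0.6, 0.5]
finger_gap: 22.5
now [640.5 189.9 103.9] [ 1.7998e+02  2.0000e-02 -1.7797e+02] gap 23.0 t 4.45 F [ 0.3  0.3 -0.1] j6 -79.9
twist rad -0.005 (alt 3.137) then slide m x -0.0025 y -0.0000 z 0.0519
```

View pics/w4.png

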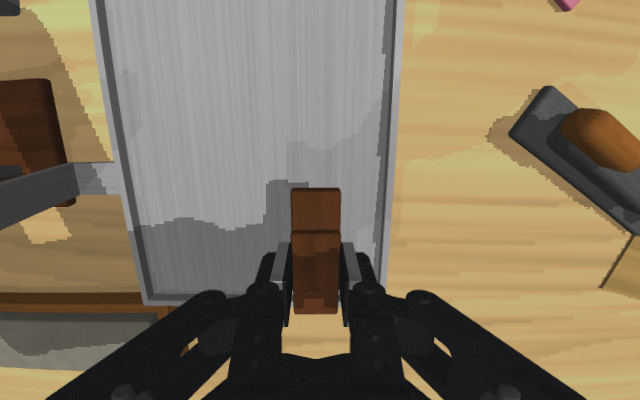

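```bash
python3 -c "
from h import *
d=snap('wrist')
for z in (45,60):
  print(z,[cast(d,u,z)[:2].round(0) for u in [(148,297),(383,290),(113,0),(395,0)]])
# strip attach
"
```

```text
45 [array([713.,  65.]), array([699., 244.]), array([510.,  68.]), array([507., 232.])]
60 [array([701.,  74.]), array([688., 240.]), array([514.,  77.]), array([511., 229.])]
```

View pics/t4c.png

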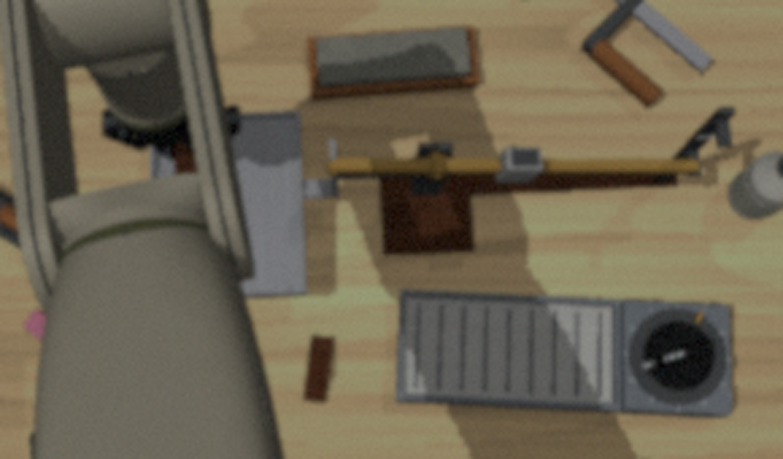

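```bash
python3 -m crank '{"slide":[[0,0,0.03],[0,0,0.014],[0,0,0],[0,0,0]],"twist":[0,0,0,0]}';python3 -c "
from h import *
snap('wrist','w5')
go(643,190,52,182.3)"
```

```text
time: 4.9
tool_pos: [640.7, 189.9, 60.3]
tcp_rot: [180.0, 0.0, -178.0]
ft_force: [-0.5, 0.2, 0.1]
finger_gap: 22.5
now [641.4 189.9  60.9] [ 1.7998e+02  1.0000e-01 -1.7796e+02] gap 22.9 t 4.95 F [-0.1  0.2  0.1] j6 -79.9
twist rad -0.005 (alt 3.137) then slide m x -0.0016 y 0.0000 z 0.0089
```

View pics/w5.png

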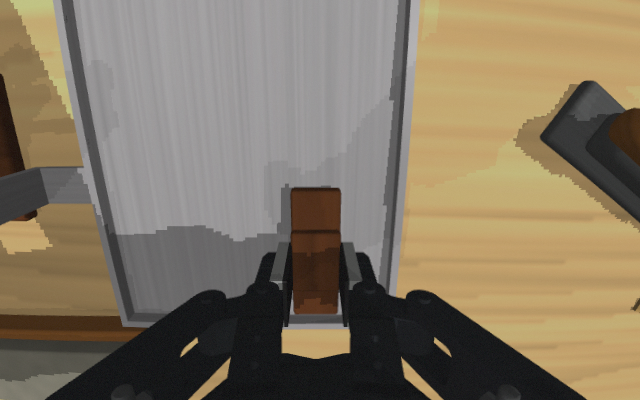

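```bash
python3 -c "
from h import *
d=snap('wrist')
s=status.sense()
R=Rn.from_euler('xyz',s['tcp_rot'],degrees=True).as_matrix()
for P in [(35,0,-4),(16,0,-4),(16,0,-10),(-16,0,-10),(-35,0,-4),(0,12,-10),(0,-12,-10)]:
  print(P,proj(d,R@np.array(P)+s['tool_pos']).round(0))
crop(d,'w6c',250,150,390,370,3)
"
```

```text
(35, 0, -4) [[313. 195.]]
(16, 0, -4) [[313. 233.]]
(16, 0, -10) [[313. 239.]]
(-16, 0, -10) [[313. 297.]]
(-35, 0, -4) [[313. 320.]]
(0, 12, -10) [[338. 269.]]
(0, -12, -10) [[288. 269.]]
```

View pics/w6c.png

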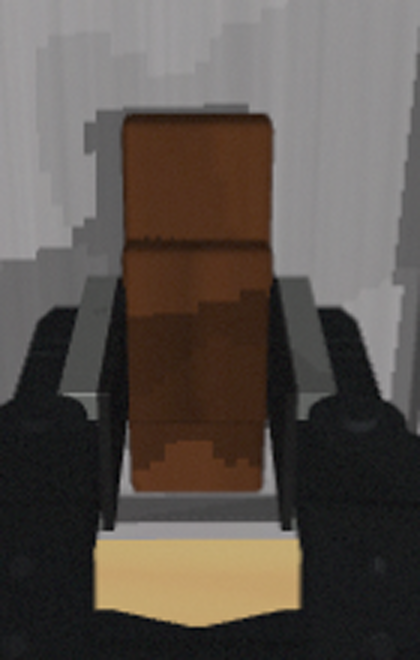

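```bash
python3 -m crank '{"slide":[[0.005,0,0],[0,0,0.005],[0,0,0.001],[0,0,0],[0,0,0]],"twist":[0,0,0,0,0]}';python3 -c "
from h import *
d=snap('wrist');crop(d,'w7c',230,150,410,370,2.7)
go(643,190,52,182.3)"
```

```text
time: 5.5
tool_pos: [635.8, 189.3, 53.0]
tcp_rot: [-180.0, -0.0, -178.0]
ft_force: [0.5, 0.1, 0.5]
finger_gap: 23.0
now [635.9 189.3  53.1] [-1.7999e+02 -2.0000e-02 -1.7799e+02] gap 22.9 t 5.55 F [0.2 0.2 0.2] j6 -79.9
twist rad -0.005 (alt 3.137) then slide m x -0.0071 y 0.0004 z 0.0011
```

View pics/w7c.png

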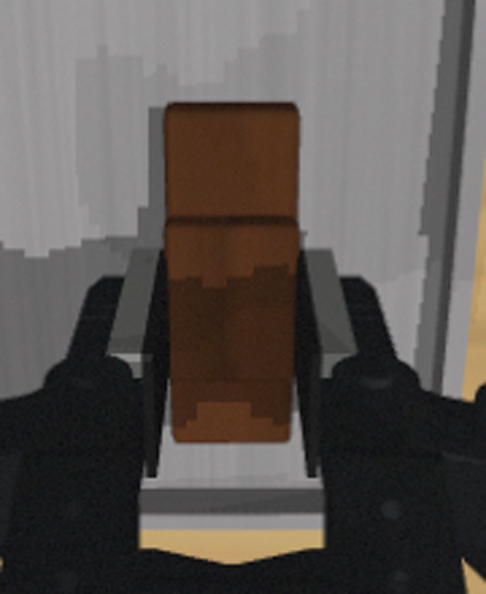

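```bash
python3 -m crank '{"slide":[[0,0,0],[0,0,0],[0,0,0],[0,0,0],[0,0,-0.02],[0,0,-0.04],[0,0,-0.05],[0.04,0,-0.03]],"twist":[0,0,0,0,0,0,0,0]}' 0.58;python3 -c "
from h import *
snap('wrist','w8');go(414,142,210,161)"
```

```text
time: 6.35
tool_pos: [599.7, 187.9, 197.2]
tcp_rot: [180.0, 0.3, -178.1]
ft_force: [-0.3, 0.4, 1.7]
finger_gap: 35.8
now [594.7 188.9 202.2] [ 179.89    0.41 -177.96] gap 35.8 t 6.4 F [4.4 3.2 3.6] j6 -79.1
twist rad 0.367 (alt -2.774) then slide m x 0.1556 y -0.1031 z -0.0078
```

View pics/w8.png

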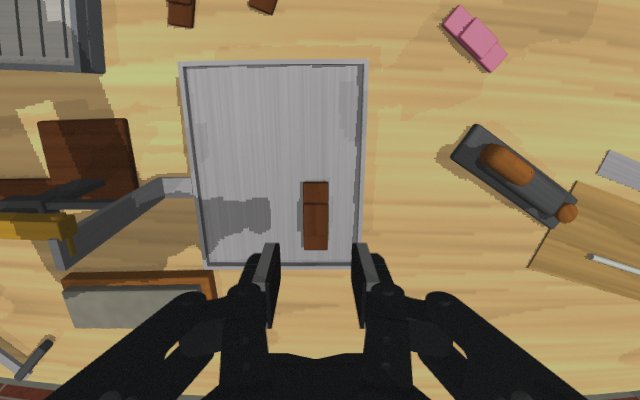

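```bash
python3 -m crank '{"slide":[[0,0,0],[0,0,0],[0,0,0],[0.039,-0.026,0],[0.039,-0.026,0],[0.039,-0.026,0],[0.039,-0.026,0],[0,0,0]],"twist":[0.12,0.12,0.12,0,0,0,0,0]}' 0.4; python3 -m crank '{"slide":[[0,0,0],[0,0,0]],"twist":[0,0]}' ;python3 -c "
from h import *
d=snap('wrist','w9');blanks(d,amin=500);go(413,143,4,161)"
```

```text
time: 7.2
tool_pos: [409.0, 138.0, 191.2]
tcp_rot: [-179.9, -0.2, 161.4]
ft_force: [-0.1, 1.0, -0.0]
finger_gap: 51.2
time: 7.4
tool_pos: [416.1, 139.4, 194.0]
tcp_rot: [179.9, 0.1, 161.4]
ft_force: [0.9, 1.0, -1.3]
finger_gap: 51.4
blank px [192. 372.] xy 633.3 -111.5 size 85x30 yaw -53.2
blank px [248. 201.] xy 424.9 58.3 size 70x25 yaw -7.4
blank px [317. 165.] xy 411.0 142.8 size 68x23 yaw -18.6
now [416.3 139.5 193.9] [1.7996e+02 7.0000e-02 1.6139e+02] gap 51.2 t 7.45 F [0.2 0.3 0.4] j6 -59.6
twist rad 0.007 (alt -3.135) then slide m x 0.0042 y 0.0023 z 0.1899
```

View pics/w9.png

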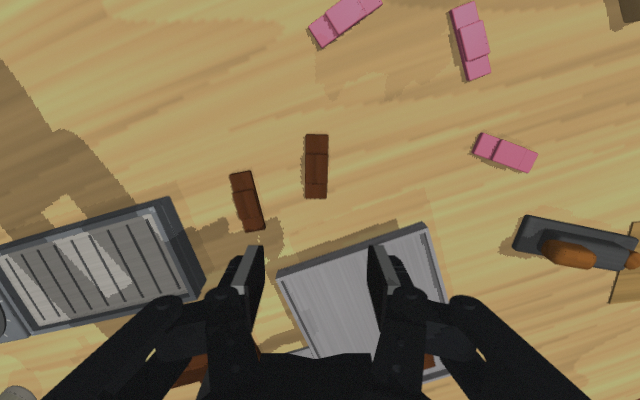

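```bash
python3 -m crank '{"slide":[[0.006,0.001,0.05],[0,0,0.05],[0,0,0.05],[0,0,0.03],[0,0,0.009],[0,0,0.001],[0,0,0]],"twist":[0,0,0,0,0,0,0]}' 0.4 40; python3 -m crank '{"slide":[[0,0,0],[0,0,0],[0,0,0],[0,0,0]],"twist":[0,0,0,0]}' 1 40;python3 -m crank '{"slide":[[0,0,-0.02],[0,0,-0.05],[0,0,-0.05],[0,0,-0.03],[0,0,0]],"twist":[0,0,-0.12,-0.12,-0.12]}';  python3 -c "
from h import *
d=snap('wrist','w10')
go(643,118,150,182.3)"
```

```text
time: 8.15
tool_pos: [411.4, 142.4, 5.1]
tcp_rot: [179.9, 0.1, 161.4]
ft_force: [0.4, -0.3, 0.1]
finger_gap: 51.3
time: 8.55
tool_pos: [411.5, 142.5, 5.6]
tcp_rot: [179.9, 0.2, 161.4]
ft_force: [-0.2, -0.6, 5.5]
finger_gap: 22.7
time: 9.05
tool_pos: [413.5, 142.9, 160.7]
tcp_rot: [179.9, 0.7, -177.7]
ft_force: [0.1, 0.1, -1.2]
finger_gap: 22.6
now [412.2 142.6 158. ] [ 179.92    0.47 -177.28] gap 22.8 t 9.1 F [-0.1  0.1 -1. ] j6 -80.4
twist rad 0.007 (alt -3.134) then slide m x -0.2296 y -0.0339 z 0.0080
```

View pics/w10.png

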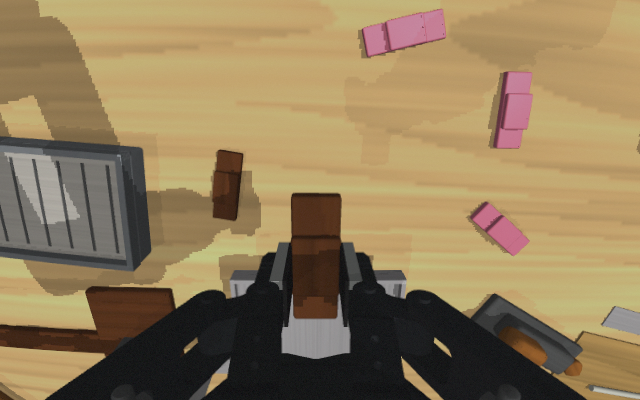

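```bash
python3 -m crank '{"slide":[[-0.046,-0.004,0],[-0.046,-0.004,0],[-0.046,-0.004,0.02],[-0.046,-0.004,0.038],[0,0,0],[0,0,0]],"twist":[0,0,0,0,0,0]}';python3 -c "
from h import *
d=snap('wrist','w11')
go(595,120,62,182.3)"
```

```text
time: 9.7
tool_pos: [584.5, 132.5, 98.8]
tcp_rot: [-180.0, -0.4, -178.1]
ft_force: [0.0, -0.9, -0.4]
finger_gap: 22.9
now [585.5 132.9 101.6] [-1.8000e+02 -9.0000e-02 -1.7807e+02] gap 22.7 t 9.75 F [-0.5 -0.7 -0. ] j6 -84.0
twist rad -0.006 (alt 3.135) then slide m x -0.0090 y -0.0133 z 0.0396
```

View pics/w11.png

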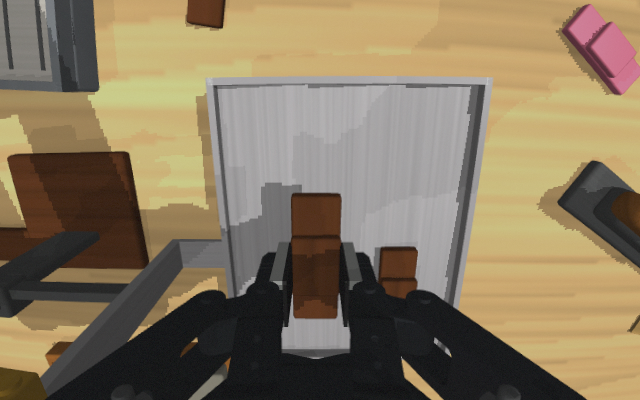

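```bash
python3 -c "
from h import *
d=snap('wrist')
for z in (40,55,70): print(z,np.linalg.norm(cast(d,(213,86),z)-cast(d,(485,84),z)))
";python3 -m crank '{"slide":[[-0.009,-0.010,0.02],[0,0,0.018],[0,0,0],[0,0,0]],"twist":[0,0,0,0]}';python3 -c "
from h import *
d=snap('wrist');crop(d,'w12c',180,100,500,370,2.2)
go(595,120,62,182.3)"
```

```text
40 169.31360653843905
55 156.8910086827546
70 144.46841082707022
time: 10.2
tool_pos: [595.9, 123.7, 66.6]
tcp_rot: [180.0, 0.2, -178.0]
ft_force: [0.8, -0.5, 0.1]
finger_gap: 22.7
now [596.4 123.8  66.9] [ 179.98    0.22 -177.97] gap 22.8 t 10.25 F [ 0.4  0.3 -0.1] j6 -85.1
twist rad -0.005 (alt 3.137) then slide m x 0.0016 y -0.0037 z 0.0049
```

View pics/w12c.png

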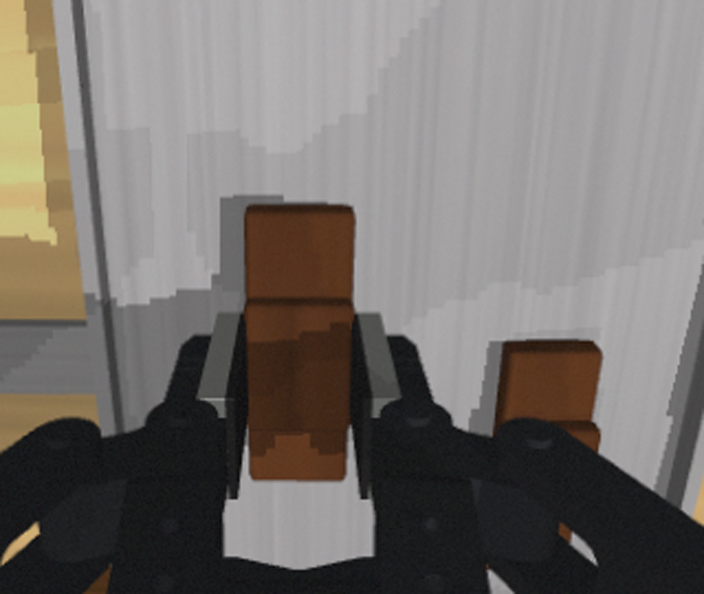

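```bash
python3 -m crank '{"slide":[[0,-0.002,0.008],[0,0,0.006],[0,0,0],[0,0,0]],"twist":[0,0,0,0]}';python3 -c "
from h import *
d=snap('wrist');crop(d,'w13c',180,100,500,370,2.2)
go(595,120,52,182.3)"
```

```text
time: 10.65
tool_pos: [595.2, 121.2, 49.5]
tcp_rot: [-180.0, -0.1, -178.0]
ft_force: [-0.5, -0.7, -0.9]
finger_gap: 22.6
now [595.4 121.3  49.7] [-1.8000e+02 -3.0000e-02 -1.7798e+02] gap 22.8 t 10.7 F [-0.   0.4 -0.2] j6 -85.3
twist rad -0.005 (alt 3.137) then slide m x 0.0005 y -0.0012 z -0.0023
```

View pics/w13c.png

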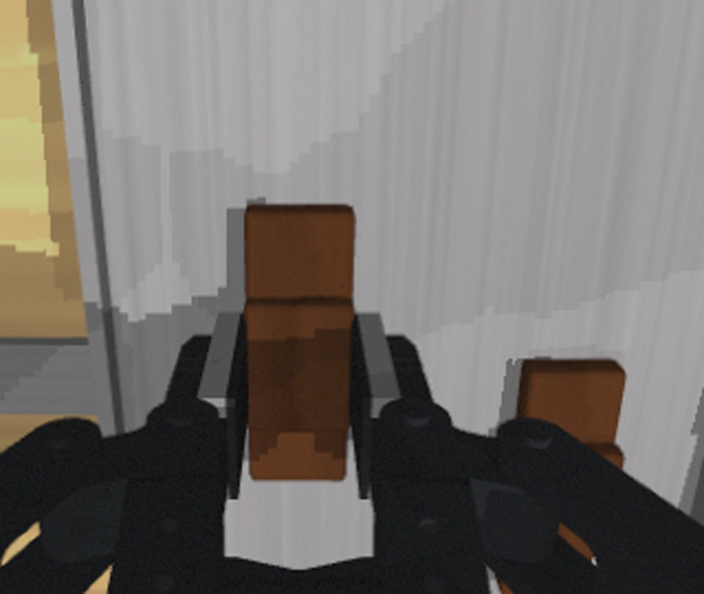

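```bash
python3 -m crank '{"slide":[[0,0,0.003],[0,0,0],[0,0,0],[0,0,0],[0,0,-0.02],[0,0,-0.04],[0,0,-0.05],[0.04,0,-0.03]],"twist":[0,0,0,0,0,0,0,0]}' 0.58;python3 -c "
from h import *
d=snap('wrist','w14');go(425,58,195,172.5)"
```

```text
time: 11.5
tool_pos: [559.4, 119.8, 191.3]
tcp_rot: [180.0, 0.4, -178.0]
ft_force: [0.1, -0.2, 1.1]
finger_gap: 35.8
now [554.8 120.4 196.1] [ 179.94    0.45 -177.96] gap 35.9 t 11.55 F [4.7 2.3 3.4] j6 -85.0
twist rad 0.166 (alt -2.975) then slide m x 0.1205 y -0.0788 z 0.0011
```

View pics/w14.png

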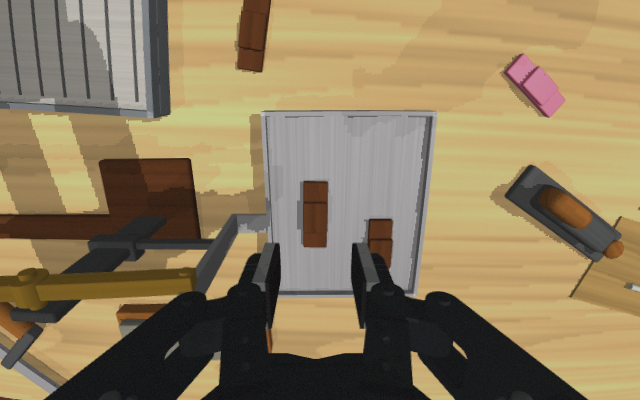

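```bash
python3 -m crank '{"slide":[[0,0,0],[0,0,0],[0.04,-0.026,0],[0.04,-0.026,0],[0.037,-0.025,0],[0,0,0],[0,0,0]],"twist":[0.083,0.083,0,0,0,0,0]}' 0.4; python3 -c "
from h import *
d=snap('wrist','w15');blanks(d,amin=500);go(425,58,4,172)"
```

```text
time: 12.25
tool_pos: [429.2, 58.5, 187.3]
tcp_rot: [180.0, 0.1, 172.5]
ft_force: [0.3, -0.4, 0.1]
finger_gap: 50.8
now [430.2  58.8 187.6] [1.7997e+02 1.2000e-01 1.7248e+02] gap 51.0 t 12.3 F [ 0.8  0.3 -0.1] j6 -81.5
twist rad 0.008 (alt -3.133) then slide m x 0.0050 y -0.0015 z 0.1836
```

View pics/w15.png

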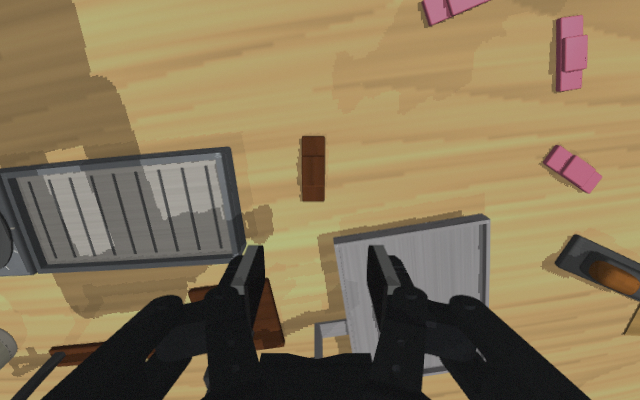

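```bash
python3 -c "
from h import *
d=snap('wrist');c=cast(d,(313.5,168.5),10);print(c);go(c[0],c[1],4,172.5)"
```

```text
[424.95660175  58.43152167  10.        ]
now [430.6  58.9 187.7] [1.7998e+02 1.0000e-01 1.7250e+02] gap 51.5 t 12.35 F [0.1 1.  0.1] j6 -81.5
twist rad 0.000 (alt -3.142) then slide m x 0.0055 y -0.0012 z 0.1837
```

```bash
python3 -m crank '{"slide":[[0.005,-0.001,0.05],[0,0,0.05],[0,0,0.05],[0,0,0.025],[0,0,0.007],[0,0,0.001],[0,0,0]],"twist":[0,0,0,0,0,0,0]}' 0.4 40; python3 -m crank '{"slide":[[0,0,0],[0,0,0],[0,0,0],[0,0,0]],"twist":[0,0,0,0]}' 1 40;python3 -m crank '{"slide":[[0,0,-0.02],[0,0,-0.05],[0,0,-0.05],[0,0,-0.02],[0,0,0]],"twist":[0,0,-0.08,-0.08,0]}';  python3 -c "
from h import *
go(553,190,100,182.3)"
```

```text
time: 13.05
tool_pos: [426.4, 58.6, 5.7]
tcp_rot: [180.0, 0.1, 172.5]
ft_force: [-0.1, 0.6, 0.3]
finger_gap: 51.3
time: 13.45
tool_pos: [426.4, 58.5, 6.1]
tcp_rot: [180.0, 0.2, 172.5]
ft_force: [-1.6, 0.3, 5.0]
finger_gap: 22.9
time: 13.95
tool_pos: [428.0, 58.5, 149.7]
tcp_rot: [-180.0, 0.6, -178.2]
ft_force: [0.2, -0.6, 0.3]
finger_gap: 22.6
now [428.   58.5 149.7] [-179.99    0.57 -178.2 ] gap 22.6 t 13.95 F [ 0.2 -0.6  0.3] j6 -90.8
twist rad -0.009 (alt 3.133) then slide m x -0.1302 y 0.1264 z 0.0497
```

```bash
python3 -m crank '{"slide":[[-0.03,0.031,0],[-0.034,0.032,0],[-0.033,0.032,0],[-0.033,0.032,0.04],[0,0,0],[0,0,0]],"twist":[0,0,0,0,0,0]}';python3 -c "
from h import *
d=snap('wrist','w16');go(553,190,52,182.3)"
```

```text
time: 14.55
tool_pos: [543.0, 183.2, 108.1]
tcp_rot: [-179.9, -0.3, -178.3]
ft_force: [-0.3, 0.5, 0.3]
finger_gap: 22.6
now [544.1 182.9 110.4] [-1.7996e+02 -1.2000e-01 -1.7835e+02] gap 22.7 t 14.6 F [-0.1 -0.2  0.1] j6 -78.2
twist rad -0.011 (alt 3.130) then slide m x -0.0092 y 0.0068 z 0.0584
```

View pics/w16.png

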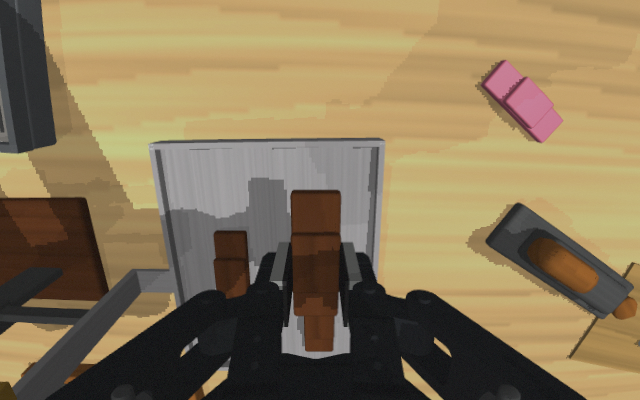

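```bash
python3 -m crank '{"slide":[[-0.002,0.004,0.03],[0,0,0.025],[0,0,0.01],[0,0,0],[0,0,0]],"twist":[0,0,0,0,0]}';python3 -c "
from h import *
d=snap('wrist','w17');crop(d,'w17c',180,100,500,370,2.2)
go(553,190,36,182.3)"
```

```text
time: 15.1
tool_pos: [547.9, 187.1, 48.5]
tcp_rot: [180.0, 0.2, -178.4]
ft_force: [0.1, 0.2, 0.0]
finger_gap: 22.6
now [548.3 187.3  48.8] [ 179.96    0.2  -178.36] gap 22.7 t 15.15 F [ 0.5  1.  -0.3] j6 -77.8
twist rad -0.012 (alt 3.130) then slide m x -0.0048 y 0.0025 z 0.0128
```

View pics/w17c.png

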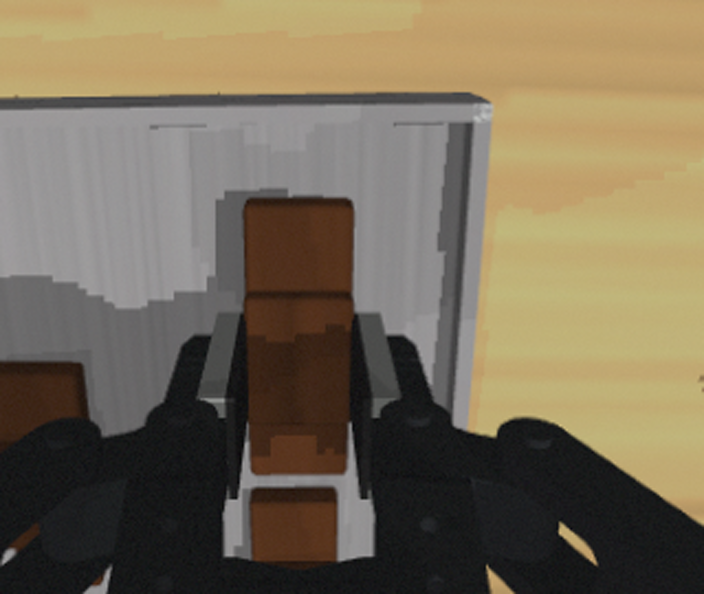

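```bash
python3 -m crank '{"slide":[[0.006,0,0.005],[0,0,0.006],[0,0,0],[0,0,0]],"twist":[0,0,0,0]}';python3 -c "
from h import *
d=snap('wrist');crop(d,'w18c',180,100,500,370,2.2)
go(545,190,36,182.3)"
```

```text
time: 15.55
tool_pos: [540.9, 187.2, 35.4]
tcp_rot: [180.0, -0.0, -178.3]
ft_force: [-1.7, -0.4, 1.9]
finger_gap: 22.7
now [540.9 187.2  35.5] [ 1.8000e+02 -1.0000e-02 -1.7832e+02] gap 22.7 t 15.6 F [-1.1  0.6  2.1] j6 -77.7
twist rad -0.011 (alt 3.131) then slide m x -0.0042 y 0.0026 z -0.0005
```

View pics/w18c.png

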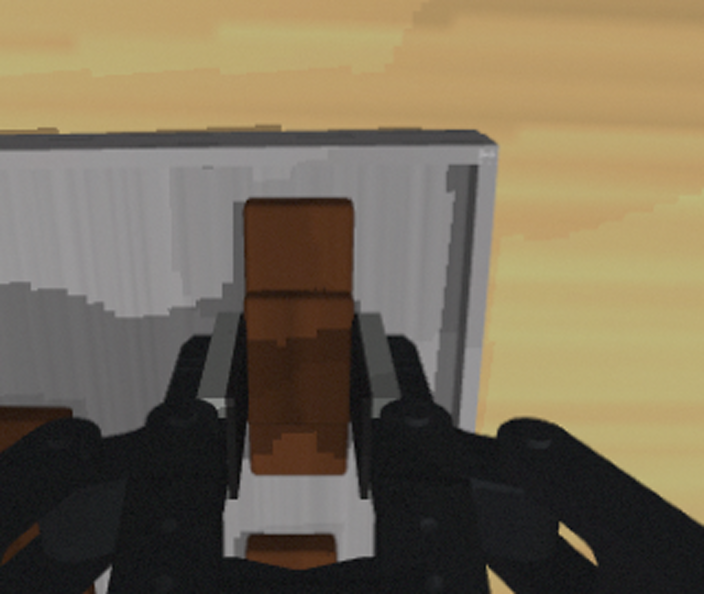

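```bash
python3 -m crank '{"slide":[[0,0,0],[0,0,0],[0,0,0],[0,0,-0.02],[0,0,-0.04],[0,0,-0.05],[0,0,-0.05],[0,0,-0.05]],"twist":[0,0,0,0,0,0.14,0.15,0.15]}' 0.58; python3 -m crank '{"slide":[[0,0,-0.05],[0,0,-0.03],[0,0,0],[0,0,0],[0,0,0],[0,0,0],[0,0,0],[0,0,0]],"twist":[0.14,0.14,0.14,0.14,0.14,0.14,0.14,0.14]}' 0.3; python3 -c "
from h import *
d=snap('top');crop(d,'t19c',190,110,480,280,2.7);d=snap('scene');crop(d,'s19c',180,100,420,310,3.3)
go(600,-20,290,92.3)"
```

```text
time: 16.4
tool_pos: [540.5, 187.0, 247.2]
tcp_rot: [-180.0, -0.0, 156.1]
ft_force: [0.6, 0.8, 0.9]
finger_gap: 36.0
time: 17.2
tool_pos: [540.8, 187.1, 325.2]
tcp_rot: [-180.0, 0.0, 92.0]
ft_force: [-0.3, -0.1, -0.9]
finger_gap: 59.3
now [540.9 187.1 325.2] [-179.99    0.     92.16] gap 59.7 t 17.3 F [ 0.4  0.1 -0. ] j6 11.8
twist rad -0.002 (alt 3.139) then slide m x -0.2093 y 0.0508 z 0.0352
```

View pics/t19c.png

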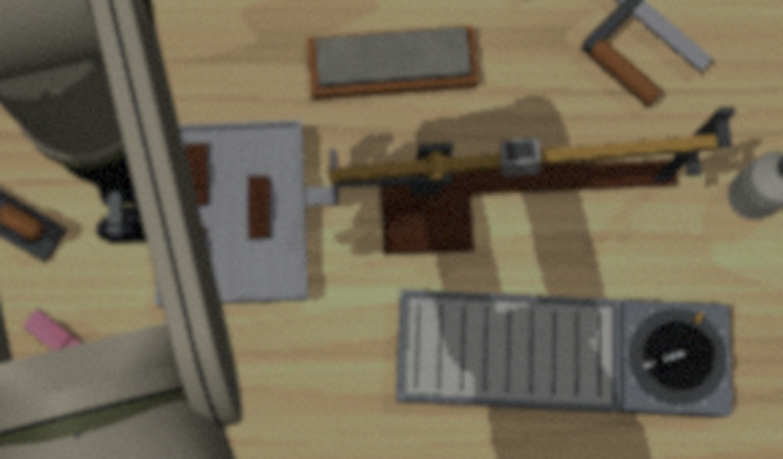

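View pics/s19c.png

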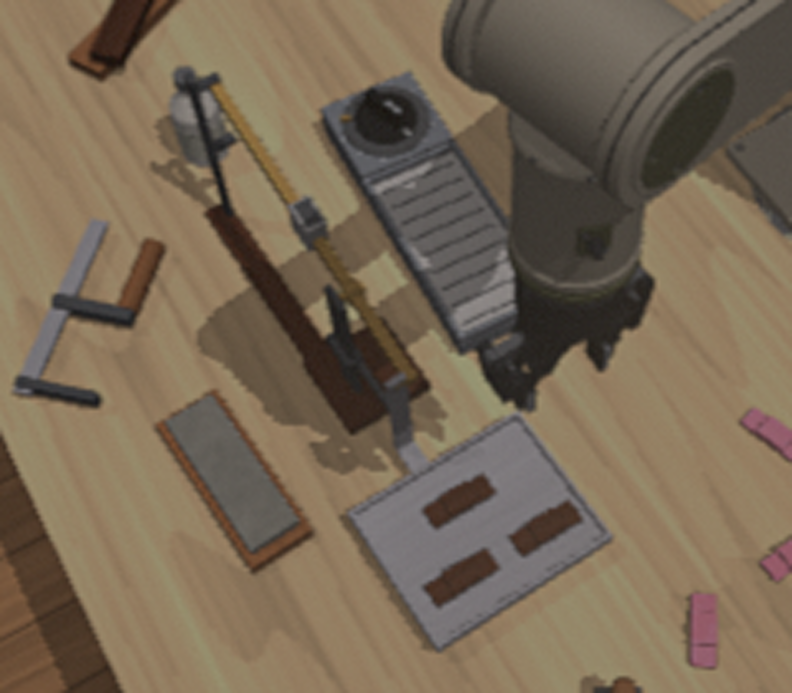

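```bash
python3 -m crank '{"slide":[[-0.045,0.009,0],[-0.045,0.009,0],[-0.045,0.009,0],[-0.045,0.009,0],[-0.045,0.009,0],[-0.045,0.009,0],[-0.045,0.009,0],[0,0,0]],"twist":[0,0,0,0,0,0,0,0]}'; python3 -m crank '{"slide":[[0,0,0],[0,0,0]],"twist":[0,0]}' ; python3 -c "
from h import *
d=snap('wrist','w20')
go(600,-130,290,92.3)"
```

```text
time: 18.1
tool_pos: [616.4, -130.9, 324.2]
tcp_rot: [-179.9, 0.1, 92.2]
ft_force: [-0.0, 0.0, -0.6]
finger_gap: 59.5
time: 18.3
tool_pos: [616.4, -124.4, 325.3]
tcp_rot: [-180.0, -0.0, 92.4]
ft_force: [0.6, -0.4, 0.3]
finger_gap: 59.7
now [ 616.4 -124.   325.5] [ 1.800e+02 -2.000e-02  9.245e+01] gap 59.5 t 18.35 F [0.6 0.3 0.1] j6 -18.5
twist rad 0.003 (alt -3.139) then slide m x -0.0054 y -0.0167 z 0.0355
```

View pics/w20.png

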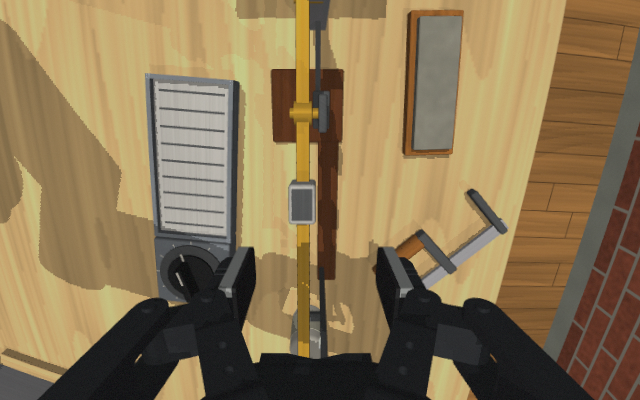

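```bash
python3 -c "
from h import *
d=snap('wrist');
import pickle; pickle.dump(d,open('d20.pkl','wb'))
crop(d,'w20c',250,80,350,300,2.7)
print('pivot',cast(d,(301,113),177).round(1))
for z in (185,195,205,215): print(z,cast(d,(302,186),z).round(1),cast(d,(302,222),z).round(1))
go(604,-130,260,92.3)"
```

```text
pivot [600.6 -60.8 177. ]
185 [ 603.9 -126.5  185. ] [ 604.9 -162.8  185. ]
195 [ 604.2 -123.6  195. ] [ 605.2 -158.6  195. ]
205 [ 604.5 -120.6  205. ] [ 605.5 -154.4  205. ]
215 [ 604.9 -117.7  215. ] [ 605.8 -150.2  215. ]
now [ 616.5 -123.8  325.6] [ 1.7998e+02 -1.0000e-02  9.2460e+01] gap 60.0 t 18.4 F [-0.8  0.4 -0.1] j6 -18.5
twist rad 0.003 (alt -3.139) then slide m x -0.0057 y -0.0127 z 0.0656
```

View pics/w20c.png

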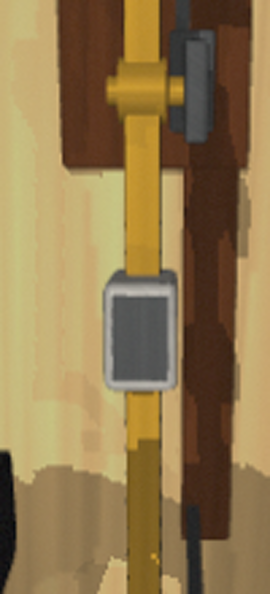

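```bash
python3 -m crank '{"slide":[[-0.009,-0.006,0.03],[-0.008,-0.006,0.05],[0,0,0.01],[0,0,0],[0,0,0]],"twist":[0,0,0,0,0]}'; python3 -c "
from h import *
d=snap('wrist','w21');import pickle; a=pickle.load(open('d20.pkl','rb'))
go(605,-141,168,92.3)"
```

```text
time: 18.9
tool_pos: [606.4, -141.8, 238.8]
tcp_rot: [179.9, 0.0, 92.4]
ft_force: [-0.6, 0.5, 0.5]
finger_gap: 59.9
now [ 606.9 -142.1  239.7] [1.7976e+02 8.0000e-02 9.2350e+01] gap 60.0 t 18.95 F [-0.1  1.1 -0. ] j6 -20.2
twist rad 0.001 (alt -3.141) then slide m x 0.0012 y -0.0019 z 0.0717
```

View pics/w21.png

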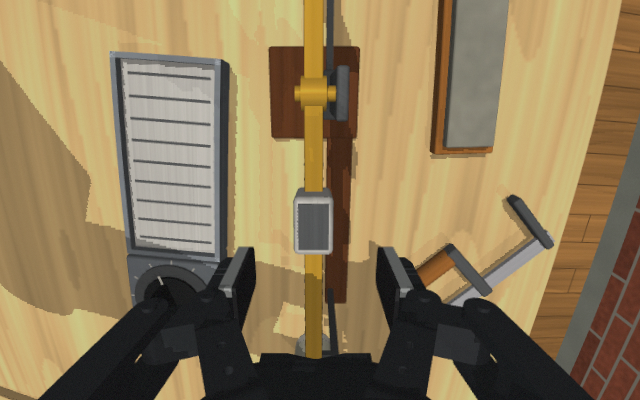

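```bash
python3 -c "
from h import *
import pickle
a=pickle.load(open('d20.pkl','rb'));d=snap('wrist')
crop(d,'w22c',260,60,370,340,2.1)
print(tri(a,(302,184.8),d,(314,197.5)),tri(a,(302,224.4),d,(314,252)),tri(a,(301,113),d,(315,92)))
print(cast(d,(314,197.5),205),cast(d,(314,252),205))
"
```

```text
(array([ 605.13158432, -114.02161091,  224.18845111]), np.float64(0.023182669398202616)) (array([ 606.20905065, -155.05246231,  208.19274209]), np.float64(1.1490620020539468)) (array([602.56286012, -60.15996347, 199.2153443 ]), np.float64(2.3633007709265597))
[ 605.35062918 -120.42625797  205.        ] [ 606.78139609 -156.46812138  205.        ]
```

View pics/w22c.png

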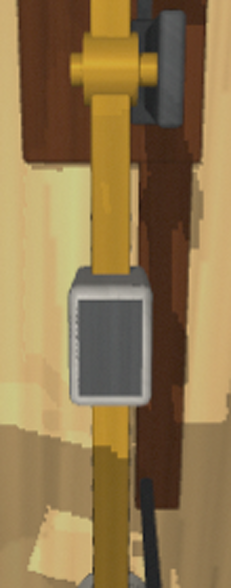

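```bash
python3 -m crank '{"slide":[[0,-0.001,0.04],[0,0,0.025],[0,0,0.002],[0,0,0]],"twist":[0,0,0,0]}'; python3 -m crank '{"slide":[[0,0,0],[0,0,0],[0,0,0],[0,0,0],[0,0,0]],"twist":[0,0,0,0,0]}' 1 20; python3 -c "
from h import *
d=snap('wrist','w23')
go(607.5,-205,158,92.3)"
```

```text
time: 19.4
tool_pos: [604.9, -142.4, 170.8]
tcp_rot: [179.9, 0.0, 92.3]
ft_force: [-0.3, -0.2, 0.0]
finger_gap: 59.7
time: 19.9
tool_pos: [605.2, -142.6, 170.7]
tcp_rot: [179.9, 0.0, 92.3]
ft_force: [2.1, 0.9, 6.4]
finger_gap: 23.9
now [ 605.2 -142.6  170.6] [1.7986e+02 3.0000e-02 9.2280e+01] gap 23.8 t 19.95 F [ 1.6 -0.4  5.9] j6 -20.3
twist rad -0.000 (alt 3.141) then slide m x -0.0624 y -0.0002 z 0.0126
```

View pics/w23.png

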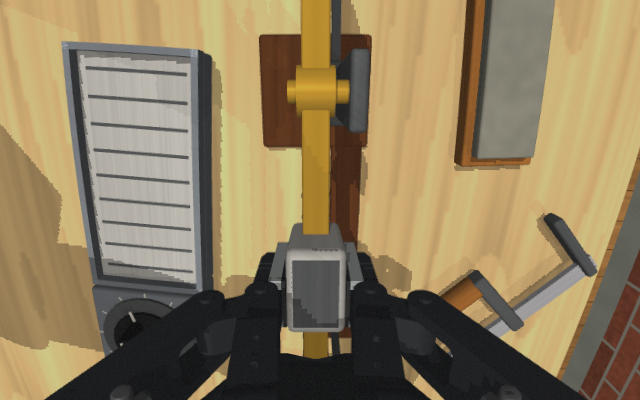

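```bash
python3 -m crank '{"slide":[[-0.010,0,0.002],[-0.011,0,0.002],[-0.011,0,0.002],[-0.011,0,0.002],[-0.011,0,0.002],[-0.010,0,0.002],[0,0,0],[0,0,0]],"twist":[0,0,0,0,0,0,0,0]}';python3 -c "
from h import *
go(607.5,-205,158,92.3)"; python3 -m crank '{"slide":[[0,0,0],[0,0,0],[0,0,0],[0,0,0],[0,0,-0.03],[0,0,-0.05],[0,0,-0.02],[0.02,0,0]],"twist":[0,0,0,0,0,0,0,0]}' 0.3 ;python3 -m crank '{"slide":[[0.03,0,0],[0,0,0],[0,0,0],[0,0,0],[0,0,0],[0,0,0]],"twist":[0,0,0,0,0,0]}';python3 -c "
from h import *
d=snap('wrist','w24');d=snap('top');crop(d,'t24',190,110,480,280,2.7);go(600,-160,270,92.3)"
```

```text
time: 20.75
tool_pos: [607.6, -208.0, 157.3]
tcp_rot: [179.9, 0.1, 92.2]
ft_force: [7.2, -1.9, 2.0]
finger_gap: 23.9
now [ 607.6 -208.   157.3] [1.7989e+02 6.0000e-02 9.2230e+01] gap 23.9 t 20.75 F [ 7.2 -1.9  2. ] j6 -25.7
twist rad -0.001 (alt 3.140) then slide m x 0.0030 y 0.0000 z -0.0007
time: 21.55
tool_pos: [607.8, -188.8, 262.6]
tcp_rot: [179.6, 0.2, 92.2]
ft_force: [-0.0, -0.7, -0.0]
finger_gap: 60.0
time: 22.15
tool_pos: [604.7, -157.1, 257.0]
tcp_rot: [-180.0, -0.0, 92.2]
ft_force: [0.3, 0.1, -0.2]
finger_gap: 59.7
now [ 604.7 -156.9  257.1] [-179.99   -0.     92.25] gap 59.6 t 22.25 F [ 0.4  0.  -0. ] j6 -21.5
twist rad -0.001 (alt 3.141) then slide m x -0.0029 y -0.0049 z -0.0129
```

View pics/w24.png

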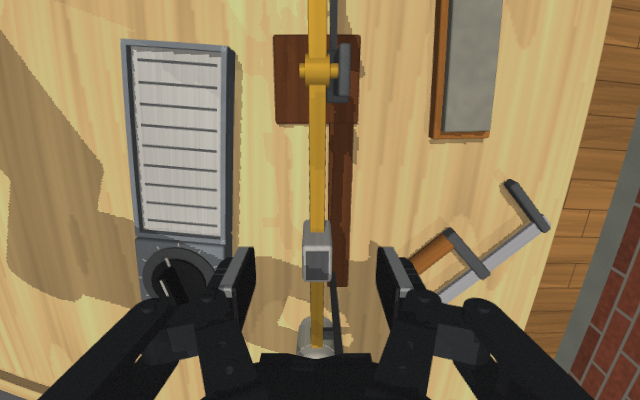

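View pics/t24.png

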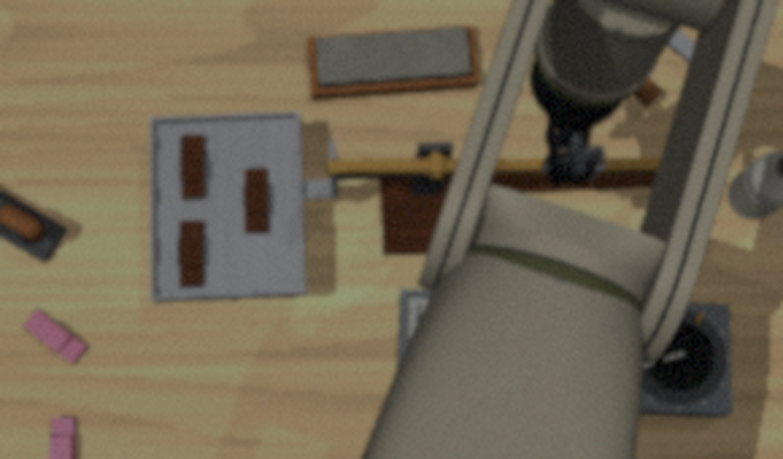

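```bash
python3 -c "
from h import *
d=snap('wrist')
for z in (168,175,190): print(cast(d,(317,247),z),cast(d,(317,281),z))
go(607.5,-207,146,92.3)"
```

```text
[ 607.46490527 -195.69176322  168.        ] [ 608.78772359 -227.8923435   168.        ]
[ 607.29557896 -192.08785184  175.        ] [ 608.57845753 -223.31620267  175.        ]
[ 606.93273687 -184.36518458  190.        ] [ 608.13003028 -213.51018659  190.        ]
now [ 604.8 -156.8  257.2] [-179.99   -0.     92.26] gap 59.7 t 22.3 F [ 0.3  0.6 -1. ] j6 -21.5
twist rad -0.001 (alt 3.141) then slide m x -0.0502 y 0.0007 z 0.1112
```

```bash
python3 -m crank '{"slide":[[-0.03,0,0.02],[-0.021,0.001,0.03],[0,0,0.04],[0,0,0.019],[0,0,0.002],[0,0,0]],"twist":[0,0,0,0,0,0]}'; python3 -m crank '{"slide":[[0,0,0],[0,0,0],[0,0,0],[0,0,0],[0,0,0]],"twist":[0,0,0,0,0]}' 1 20; python3 -c "
from h import *
go(606,-182,158,92.3)"
```

```text
time: 22.9
tool_pos: [607.7, -207.4, 146.4]
tcp_rot: [-180.0, -0.0, 92.3]
ft_force: [0.1, -0.1, 0.4]
finger_gap: 59.8
time: 23.4
tool_pos: [607.9, -207.6, 147.0]
tcp_rot: [180.0, 0.0, 92.3]
ft_force: [-3.9, -0.9, 2.8]
finger_gap: 23.7
now [ 607.9 -207.6  147. ] [1.7998e+02 3.0000e-02 9.2280e+01] gap 23.7 t 23.4 F [-3.9 -0.9  2.8] j6 -25.7
twist rad -0.000 (alt 3.141) then slide m x 0.0257 y -0.0008 z -0.0110
```

```bash
python3 -m crank '{"slide":[[0.006,0,-0.006],[0.006,0,-0.006],[0.006,0,-0.005],[0.007,-0.001,-0.005],[0,0,0],[0,0,0]],"twist":[0,0,0,0,0,0]}';python3 -c "
from h import *
go(606,-182,169,92.3)"; python3 -m crank '{"slide":[[0,0,0],[0,0,0],[0,0,0],[0,0,0],[0,0,-0.03],[0,0,-0.04],[0,-0.03,0],[0,-0.05,0]],"twist":[0,0,0,0,0,0,0,0]}' 0.3 ;python3 -m crank '{"slide":[[0.04,-0.02,0],[0.04,-0.04,0],[0,0,0],[0,0,0],[0,0,0],[0,0,0],[0,0,0],[0,0,0]],"twist":[0,0,0,0,0,0,0,0]}';python3 -c "
from h import *
import pickle
d=snap('wrist','w25');pickle.dump(d,open('d25.pkl','wb'));d=snap('top');crop(d,'t25',190,110,480,280,2.7);go(700,-120,240,92.3)"
```

```text
time: 24.0
tool_pos: [606.6, -181.6, 168.9]
tcp_rot: [179.9, -0.0, 92.3]
ft_force: [2.8, 2.1, 0.5]
finger_gap: 23.9
now [ 606.6 -181.6  168.9] [ 1.799e+02 -2.000e-02  9.235e+01] gap 23.9 t 24.0 F [2.8 2.1 0.5] j6 -23.7
twist rad 0.001 (alt -3.141) then slide m x -0.0004 y -0.0006 z -0.0001
time: 24.8
tool_pos: [527.4, -186.1, 240.2]
tcp_rot: [179.8, 0.1, 92.4]
ft_force: [-1.7, -0.8, -0.3]
finger_gap: 60.0
time: 25.6
tool_pos: [468.0, -113.0, 238.2]
tcp_rot: [-180.0, -0.0, 92.3]
ft_force: [-0.2, -0.4, -0.9]
finger_gap: 59.6
now [ 467.8 -112.8  238.1] [-1.7997e+02 -1.0000e-02  9.2270e+01] gap 59.9 t 25.7 F [ 0.1 -0.1 -1.4] j6 -21.9
twist rad -0.000 (alt 3.141) then slide m x -0.0165 y 0.2317 z -0.0019
```

View pics/w25.png

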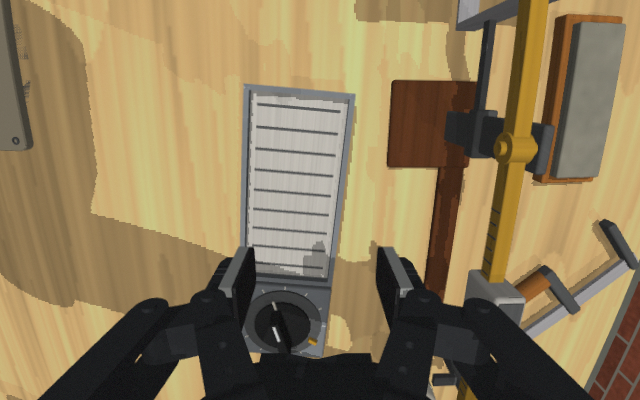

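View pics/t25.png

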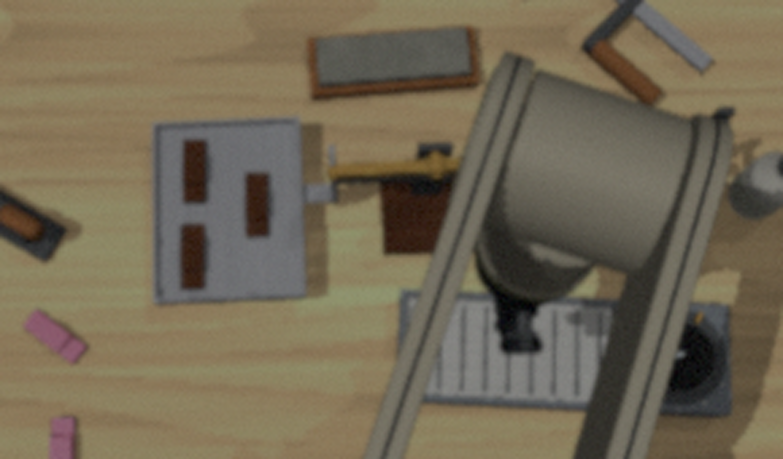

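```bash
python3 -m crank '{"slide":[[0.016,-0.02,-0.04],[0.016,-0.02,-0.04],[0.016,-0.02,-0.04],[0,-0.01,-0.03],[0,0,0],[0,0,0],[0,0,0]],"twist":[0,0,0,0,0,0,0]}';python3 -c "
from h import *
import pickle
d=snap('wrist','w26');pickle.dump(d,open('dL.pkl','wb'));go(760,-60,390,92.3)"
```

```text
time: 26.4
tool_pos: [395.7, -67.4, 386.9]
tcp_rot: [-179.9, -0.0, 92.3]
ft_force: [0.4, 0.1, 0.4]
finger_gap: 60.0
now [395.6 -67.4 386.6] [-1.7985e+02 -5.0000e-02  9.2280e+01] gap 60.0 t 26.45 F [-0.1  0.2 -1.1] j6 -19.3
twist rad -0.000 (alt 3.141) then slide m x -0.0072 y 0.3644 z -0.0034
```

View pics/w26.png

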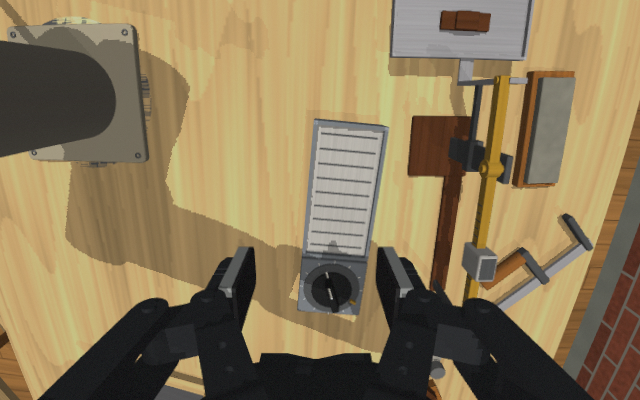

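```bash
python3 -m crank '{"slide":[[0,0.045,0],[0,0.045,0],[0,0.045,0],[0,0.045,0],[0,0.045,0],[0,0.045,0],[0,0.045,0],[0,0.045,0]],"twist":[0,0,0,0,0,0,0,0]}';python3 -m crank '{"slide":[[0,0,0],[0,0,0],[0,0,0]],"twist":[0,0,0]}';python3 -c "
from h import *
import pickle
d=snap('wrist','w27');pickle.dump(d,open('dR.pkl','wb'));go(760,-60,390,92.3)"
```

```text
time: 27.25
tool_pos: [752.2, -53.1, 385.4]
tcp_rot: [-179.8, -0.0, 92.3]
ft_force: [0.4, -0.4, 0.7]
finger_gap: 60.5
time: 27.55
tool_pos: [750.0, -53.4, 388.6]
tcp_rot: [-180.0, -0.0, 92.3]
ft_force: [-1.0, -0.5, 0.7]
finger_gap: 59.9
now [749.7 -53.4 390.5] [1.7991e+02 2.0000e-02 9.2280e+01] gap 59.7 t 27.6 F [0.  0.4 0.8] j6 -10.3
twist rad -0.000 (alt 3.141) then slide m x -0.0070 y 0.0100 z 0.0005
```

View pics/w27.png

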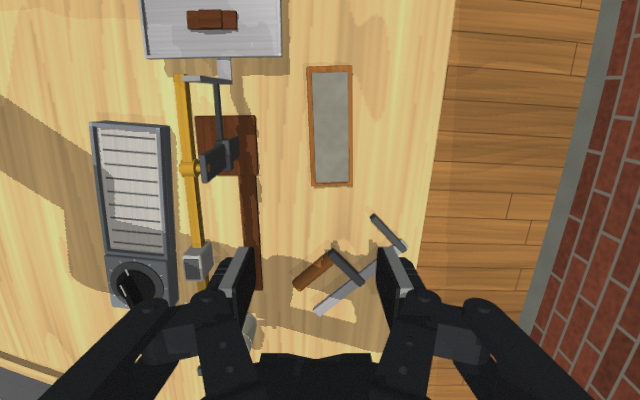

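```bash
cat > beam.py <<'E'
from h import *
import pickle
def edges(d,c0,c1,r0,r1):
    hsv=cv2.cvtColor(d['img'],cv2.COLOR_RGB2HSV).astype(int)
    im=d['img'].astype(float)
    g=(hsv[...,1]>165)&(hsv[...,0]>17)&(hsv[...,0]<28)
    L=[];Rr=[]
    for r in range(r0,r1):
        f=c0+(c1-c0)*(r-r0)/(r1-r0)
        a=int(f-14);b=int(f+15)
        row=np.where(g[r,a:b])[0]
        if len(row)>5:
            L.append((a+row[0]-.5,r));Rr.append((a+row[-1]+.5,r))
    return np.array(L),np.array(Rr)
def normal(d,pts):
    V=np.array([ray(d,p)[1] for p in pts]);V/=np.linalg.norm(V,axis=1)[:,None]
    keep=np.ones(len(V),bool)
    for _ in range(5):
        n=np.linalg.svd(V[keep])[2][2]; e=np.abs(V@n); s=max(1.5*np.median(e[keep]),0.0008); keep=e<2*s
    return n, keep.sum(), e[keep].std()*316
E
python3 - <<'E'
from beam import *
a=pickle.load(open('dL.pkl','rb'));b=pickle.load(open('dR.pkl','rb'))
LL=edges(a,502,484,80,240); RR=edges(b,180,198,78,240)
out={}
for i in (0,1):
  for j in (0,1):
    n1,k1,e1=normal(a,LL[i]);n2,k2,e2=normal(b,RR[j])
    u=np.cross(n1,n2);u/=np.linalg.norm(u);u*=-np.sign(u[1])
    print('LR'[i],'LR'[j],k1,k2,round(e1,2),round(e2,2),u.round(4),'beam tilt(+=pan up) %.4f'%(-np.arcsin(u[2])),'yaw',np.degrees(np.arctan2(u[0],-u[1])).round(2))
E
```

```text
L L 130 143 0.18 0.15 [ 0.0417 -0.9983  0.0408] beam tilt(+=pan up) -0.0409 yaw 2.39
L R 130 116 0.18 0.17 [ 0.038  -0.9981  0.0476] beam tilt(+=pan up) -0.0476 yaw 2.18
R L 138 143 0.14 0.15 [ 0.0399 -0.9985  0.0367] beam tilt(+=pan up) -0.0367 yaw 2.29
R R 138 116 0.14 0.17 [ 0.0362 -0.9984  0.0429] beam tilt(+=pan up) -0.0429 yaw 2.08
```

```bash
python3 -c "
from h import *
go(606.8,-182,260,92.3)";  python3 -m crank '{"slide":[[-0.024,-0.027,0.02],[-0.024,-0.027,0.02],[-0.024,-0.027,0.02],[-0.024,-0.027,0.02],[-0.024,-0.028,0.02],[0,0,0.02],[0,0,0],[0,0,0]],"twist":[0,0,0,0,0,0,0,0]}';python3 -c "
from h import *
snap('wrist','w28')
go(606.8,-182,174,92.3)"
```

```text
now [749.7 -53.4 390.5] [1.7991e+02 2.0000e-02 9.2280e+01] gap 59.7 t 27.6 F [0.  0.4 0.8] j6 -10.3
twist rad -0.000 (alt 3.141) then slide m x -0.1228 y -0.1480 z 0.1305
time: 28.4
tool_pos: [619.0, -178.3, 271.2]
tcp_rot: [179.8, 0.1, 92.3]
ft_force: [-0.0, 0.2, 0.1]
finger_gap: 59.5
now [ 619.9 -178.2  271.8] [1.7979e+02 8.0000e-02 9.2320e+01] gap 60.1 t 28.45 F [ 0.8  0.9 -0.8] j6 -22.9
twist rad 0.000 (alt -3.141) then slide m x -0.0032 y -0.0132 z 0.0978
```

View pics/w28.png

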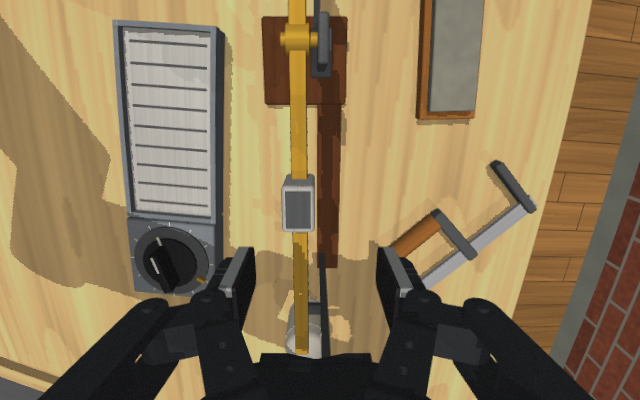

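```bash
python3 -m crank '{"slide":[[-0.003,-0.013,0.02],[0,0,0.04],[0,0,0.03],[0,0,0.006],[0,0,0.001],[0,0,0]],"twist":[0,0,0,0,0,0]}'; python3 -m crank '{"slide":[[0,0,0],[0,0,0],[0,0,0],[0,0,0],[0,0,0]],"twist":[0,0,0,0,0]}' 1 20; python3 -c "
from h import *
go(607,-188,169,92.3)"
```

```text
time: 29.05
tool_pos: [608.2, -182.3, 174.6]
tcp_rot: [179.8, 0.1, 92.3]
ft_force: [0.3, 0.1, 0.2]
finger_gap: 59.9
time: 29.55
tool_pos: [606.8, -182.4, 172.4]
tcp_rot: [180.0, 0.0, 92.3]
ft_force: [-1.6, -0.9, 2.6]
finger_gap: 23.5
now [ 606.8 -182.4  172.4] [1.7996e+02 2.0000e-02 9.2280e+01] gap 23.5 t 29.55 F [-1.6 -0.9  2.6] j6 -23.6
twist rad -0.000 (alt 3.141) then slide m x -0.0056 y -0.0000 z 0.0034
```

```bash
python3 -m crank '{"slide":[[-0.002,0,0.002],[-0.002,0,0.002],[-0.002,0,0.001],[0,0,0],[0,0,0],[0,0,0]],"twist":[0,0,0,0,0,0]}';python3 -c "
from h import *
go(606,-188,169,92.3)"; python3 -m crank '{"slide":[[0,0,0],[0,0,0],[0,0,0],[0,0,0],[0,0,-0.03],[0,0,-0.04],[0,0,-0.04],[0.03,-0.04,-0.03]],"twist":[0,0,0,0,0,0,0,0]}' 0.3 ;python3 -m crank '{"slide":[[0.03,-0.04,-0.03],[0.03,-0.04,-0.03],[0.03,-0.04,-0.02],[0.01,-0.04,0],[0,0,0],[0,0,0],[0,0,0],[0,0,0]],"twist":[0,0,0,0,0,0,0,0]}';python3 - <<'E'
from beam import *
d=snap('wrist','w29');pickle.dump(d,open('dL.pkl','wb'));go(395,-67,387,92.3)
E
```

```text
time: 30.15
tool_pos: [606.9, -188.3, 166.8]
tcp_rot: [180.0, 0.0, 92.3]
ft_force: [-0.6, -1.0, 2.8]
finger_gap: 23.6
now [ 606.9 -188.3  166.8] [1.800e+02 2.000e-02 9.229e+01] gap 23.6 t 30.15 F [-0.6 -1.   2.8] j6 -24.1
twist rad -0.000 (alt 3.141) then slide m x 0.0004 y -0.0009 z -0.0022
time: 30.95
tool_pos: [573.6, -165.7, 303.6]
tcp_rot: [179.9, 0.1, 92.2]
ft_force: [0.3, 0.5, 0.7]
finger_gap: 59.8
time: 31.75
tool_pos: [423.0, -80.7, 371.9]
tcp_rot: [-179.9, -0.0, 92.3]
ft_force: [-0.4, -0.0, -0.0]
finger_gap: 59.8
now [423.  -80.7 371.9] [-1.7992e+02 -3.0000e-02  9.2280e+01] gap 59.9 t 31.8 F [ 0.2  0.7 -0.3] j6 -19.9
twist rad -0.000 (alt 3.141) then slide m x 0.0148 y -0.0274 z -0.0151
```

View pics/w29.png

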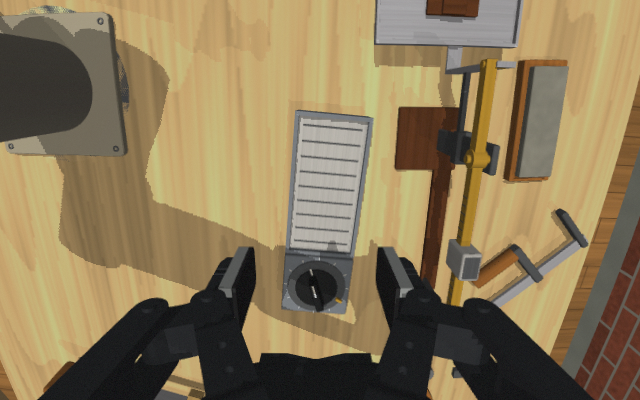

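```bash
python3 -m crank '{"slide":[[0,0.045,0],[0,0.045,0],[0,0.045,0],[0,0.045,0],[0,0.045,0],[0,0.045,0],[0,0.045,0],[0,0.015,0]],"twist":[0,0,0,0,0,0,0,0]}';python3 -m crank '{"slide":[[0,0,0],[0,0,0],[0,0,0],[0,0,0]],"twist":[0,0,0,0]}';python3 - <<'E'
from beam import *
d=snap('wrist','w30');pickle.dump(d,open('dR.pkl','wb'));go(760,-60,390,92.3)
E
```

```text
time: 32.6
tool_pos: [755.1, -66.9, 365.2]
tcp_rot: [-179.6, -0.1, 92.3]
ft_force: [-1.4, -0.1, -1.0]
finger_gap: 59.7
time: 33.0
tool_pos: [751.6, -67.4, 374.3]
tcp_rot: [179.9, 0.0, 92.3]
ft_force: [1.0, 0.4, -0.6]
finger_gap: 59.6
now [751.6 -67.4 374.4] [1.7988e+02 2.0000e-02 9.2280e+01] gap 59.8 t 33.05 F [-0.5  0.5  0.4] j6 -11.3
twist rad -0.000 (alt 3.141) then slide m x 0.0070 y 0.0087 z -0.0156
```

View pics/w30.png

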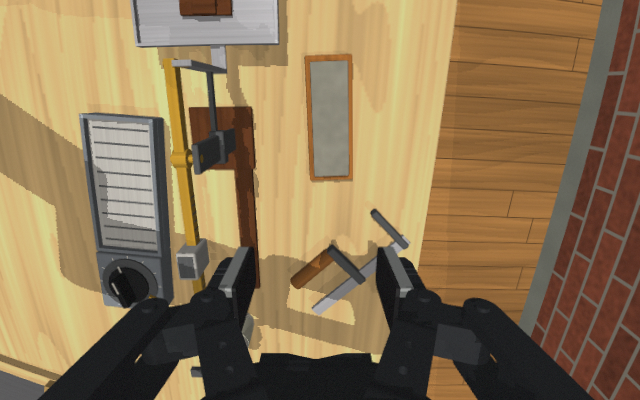

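```bash
cat > bm2.py <<'E'
from beam import *
def run(cl,cr):
    a=pickle.load(open('dL.pkl','rb'));b=pickle.load(open('dR.pkl','rb'))
    LL=edges(a,*cl); RR=edges(b,*cr); t=[]
    for i in (0,1):
      for j in (0,1):
        n1,k1,e1=normal(a,LL[i]);n2,k2,e2=normal(b,RR[j])
        u=np.cross(n1,n2);u/=np.linalg.norm(u);u*=-np.sign(u[1]);t.append(-np.arcsin(u[2]))
        print('LR'[i],'LR'[j],k1,k2,round(e1,2),round(e2,2),'tilt(+=pan up) %.4f'%t[-1],'yaw',np.degrees(np.arctan2(u[0],-u[1])).round(2))
    print(np.mean(t))
E
python3 -c "
from bm2 import *
run((488,469,62,238),(169,194,60,240))"
```

```text
L L 137 161 0.16 0.16 tilt(+=pan up) -0.0024 yaw 2.3
L R 137 124 0.16 0.19 tilt(+=pan up) -0.0023 yaw 2.3
R L 149 161 0.13 0.16 tilt(+=pan up) -0.0037 yaw 2.34
R R 149 124 0.13 0.19 tilt(+=pan up) -0.0037 yaw 2.34
-0.003015347739594272
```

```bash
python3 - <<'E'
from beam import *
d=snap('wrist');pickle.dump(d,open('dR.pkl','wb'))
E
python3 -m crank '{"slide":[[0.005,-0.045,0],[0.005,-0.045,0],[0,-0.045,0],[0,-0.045,0],[0,-0.045,0],[0,-0.045,0],[0,-0.045,0],[0,-0.045,0]],"twist":[0,0,0,0,0,0,0,0]}';python3 -m crank '{"slide":[[0,0,0],[0,0,0],[0,0,0],[0,0,0]],"twist":[0,0,0,0]}';python3 - <<'E'
from beam import *
d=snap('wrist','w31');pickle.dump(d,open('dL.pkl','wb'));go(395,-67,387,92.3)
E
```

```text
time: 33.9
tool_pos: [393.5, -71.7, 373.0]
tcp_rot: [179.9, 0.0, 92.3]
ft_force: [-0.6, -0.1, 0.8]
finger_gap: 59.7
time: 34.3
tool_pos: [396.4, -71.9, 372.7]
tcp_rot: [-180.0, -0.0, 92.3]
ft_force: [0.8, -0.1, 0.0]
finger_gap: 59.7
now [396.4 -71.9 372.5] [-1.7995e+02 -2.0000e-02  9.2320e+01] gap 59.8 t 34.35 F [0.  0.2 0.1] j6 -19.9
twist rad 0.000 (alt -3.141) then slide m x 0.0049 y -0.0012 z -0.0145
```

View pics/w31.png

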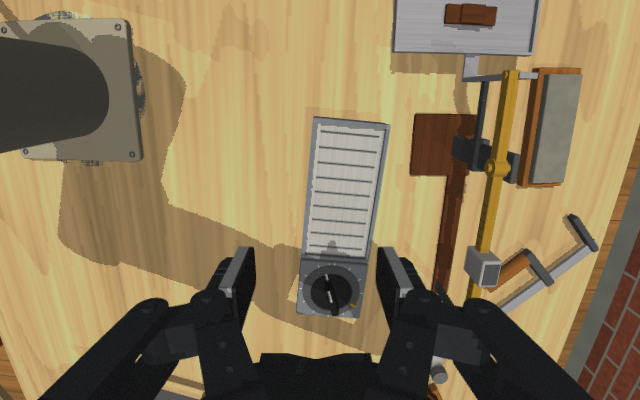

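```bash
python3 -c "
from bm2 import *
run((512,486,74,246),(169,194,60,240))
d=snap('top','t31')
"
```

```text
L L 135 156 0.15 0.15 tilt(+=pan up) -0.0028 yaw 2.32
L R 135 125 0.15 0.19 tilt(+=pan up) -0.0013 yaw 2.37
R L 149 156 0.13 0.15 tilt(+=pan up) -0.0028 yaw 2.32
R R 149 125 0.13 0.19 tilt(+=pan up) -0.0014 yaw 2.37
-0.0020562530323162058
```

View pics/t31.png

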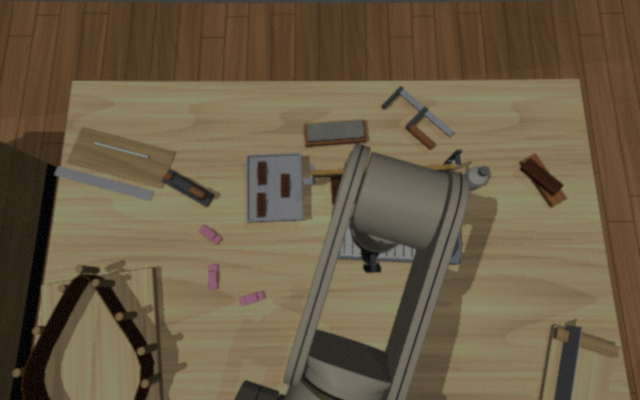

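```bash
python3 -c "
from h import *
go(570,150,240,92.3)";python3 -m crank '{"slide":[[0.036,0.028,0.02],[0.036,0.028,0.02],[0.036,0.028,0.02],[0.036,0.028,0.02],[0.036,0.027,0.02],[0.034,0.026,0.02],[0,0,0],[0,0,0]],"twist":[0,0,0,0,0,0,-0.15,-0.15]}';python3 -m crank '{"slide":[[0,0,0.01],[0,0,0],[0,0,0],[0,0,0],[0,0,0],[0,0,0],[0,0,0],[0,0,0]],"twist":[-0.15,-0.15,-0.15,-0.15,-0.15,-0.15,-0.15,-0.15]}' 0.5;python3 -m crank '{"slide":[[0,0,0],[0,0,0]],"twist":[-0.07,0]}';python3 -c "
from h import *
d=snap('wrist','w32');blanks(d,z=54,amin=500);go(595,121,60,182.3)"
```

```text
now [396.4 -71.9 372.4] [-1.7993e+02 -3.0000e-02  9.2320e+01] gap 59.9 t 34.4 F [ 0.6 -0.2  0.2] j6 -19.9
twist rad 0.000 (alt -3.141) then slide m x 0.2147 y 0.1824 z 0.1324
time: 35.2
tool_pos: [551.8, 150.1, 249.3]
tcp_rot: [-179.7, -0.1, 110.0]
ft_force: [-1.9, 0.0, -0.1]
finger_gap: 59.4
time: 36.0
tool_pos: [552.3, 148.8, 241.7]
tcp_rot: [-180.0, -0.1, 178.6]
ft_force: [-0.2, -0.4, 0.8]
finger_gap: 43.0
time: 36.2
tool_pos: [552.2, 148.8, 241.8]
tcp_rot: [-180.0, -0.1, -177.7]
ft_force: [0.1, -0.2, 0.3]
finger_gap: 42.7
now [552.2 148.8 242. ] [-1.7999e+02 -8.0000e-02 -1.7784e+02] gap 43.0 t 36.25 F [-0.2 -0.1 -0.1] j6 -82.2
twist rad -0.002 (alt 3.139) then slide m x -0.0416 y -0.0295 z 0.1820
```

View pics/w32.png

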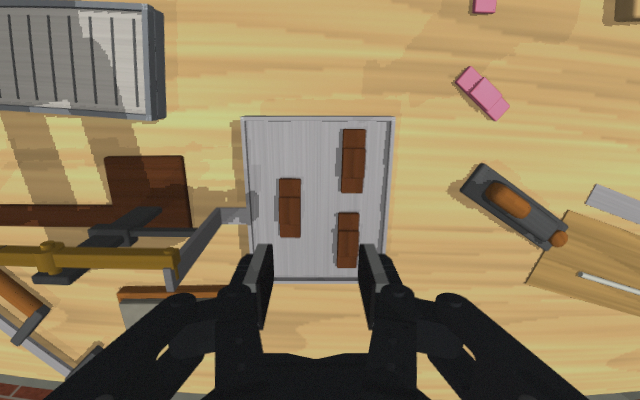

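```bash
cat >> h.py <<'E'
def brown(img):
    hsv=cv2.cvtColor(img,cv2.COLOR_RGB2HSV)
    return (hsv[...,2]<130)&(hsv[...,2]>40)&(hsv[...,1]>140)&(hsv[...,0]<16)
E
python3 -c "
from h import *
d=snap('wrist')
blanks(d,z=54,amin=400,msk=brown(d['img']))
go(595,121,60,182.3)"
```

```text
blank px [ 19. 292.] xy 727.3 -236.1 size 67x22 yaw 46.3
blank px [347. 239.] xy 632.0 189.9 size 67x23 yaw 2.1
blank px [289. 207.] xy 595.4 121.8 size 68x22 yaw 1.2
blank px [353. 160.] xy 539.1 188.9 size 67x23 yaw 1.8
now [552.1 148.7 242.1] [-1.7999e+02 -7.0000e-02 -1.7788e+02] gap 42.8 t 36.3 F [-0.3  0.6  0. ] j6 -82.2
twist rad -0.003 (alt 3.138) then slide m x -0.0417 y -0.0294 z 0.1821
```

```bash
python3 -m crank '{"slide":[[-0.022,-0.015,0.02],[-0.020,-0.0135,0.04],[0,0,0.05],[0,0,0.05],[0,0,0.022],[0,0,0.006],[0,0,0]],"twist":[0,0,0,0,0,0,0]}' 0.5 40;python3 -c "
from h import *
go(595.4,121.8,52,182.3);d=snap('wrist');crop(d,'w33c',180,100,500,370,2.2)"; python3 -m crank '{"slide":[[0,0,0],[0,0,0],[0,0,0],[0,0,0]],"twist":[0,0,0,0]}' 1 40;python3 -c "
from h import *
d=snap('wrist');crop(d,'w34c',180,100,500,370,2.2);go(595.4,121.8,52,182.3)"
```

```text
time: 37.0
tool_pos: [594.7, 121.7, 54.1]
tcp_rot: [-180.0, -0.1, -177.8]
ft_force: [0.3, 0.0, 0.6]
finger_gap: 42.8
now [594.7 121.7  54.1] [-1.7999e+02 -1.0000e-01 -1.7781e+02] gap 42.8 t 37.0 F [0.3 0.  0.6] j6 -85.5
twist rad -0.002 (alt 3.140) then slide m x -0.0007 y 0.0001 z 0.0021
time: 37.45
tool_pos: [595.7, 121.8, 55.8]
tcp_rot: [180.0, 0.1, -177.8]
ft_force: [-0.9, -0.4, -0.6]
finger_gap: 19.9
now [595.5 121.8  55.5] [ 1.8000e+02  6.0000e-02 -1.7776e+02] gap 19.9 t 37.5 F [-0.6 -0.2 -0.7] j6 -85.5
twist rad -0.001 (alt 3.141) then slide m x 0.0001 y 0.0000 z 0.0035
```

View pics/w34c.png

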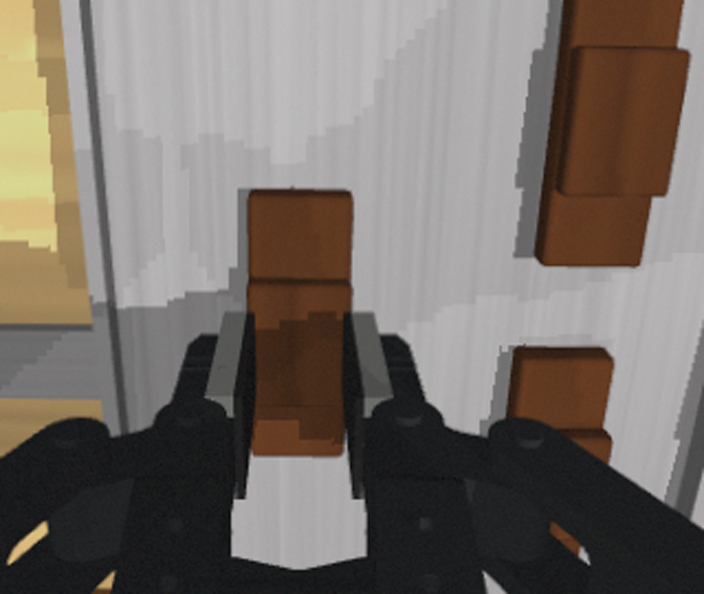

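```bash
python3 -m crank '{"slide":[[0,0,0],[0,0,0],[0,0,0.005],[0,0,0]],"twist":[0,0,0,0]}' 0.5 40; python3 -m crank '{"slide":[[0,0,0],[0,0,0],[0,0,0],[0,0,0]],"twist":[0,0,0,0]}' 1 40;python3 -c "
from h import *
d=snap('wrist');crop(d,'w35c',180,100,500,370,2.2);go(595.4,121.8,52,182.3)"
```

```text
time: 37.9
tool_pos: [594.5, 121.6, 48.8]
tcp_rot: [-180.0, -0.1, -177.8]
ft_force: [-0.8, 0.2, -0.1]
finger_gap: 42.4
time: 38.3
tool_pos: [595.2, 121.7, 49.9]
tcp_rot: [180.0, 0.0, -177.8]
ft_force: [-0.3, 0.3, 0.4]
finger_gap: 22.4
now [595.2 121.7  49.9] [-1.8000e+02  1.0000e-02 -1.7775e+02] gap 22.7 t 38.35 F [-0.7  0.4 -0.3] j6 -85.5
twist rad -0.001 (alt 3.141) then slide m x -0.0002 y 0.0001 z -0.0021
```

View pics/w35c.png

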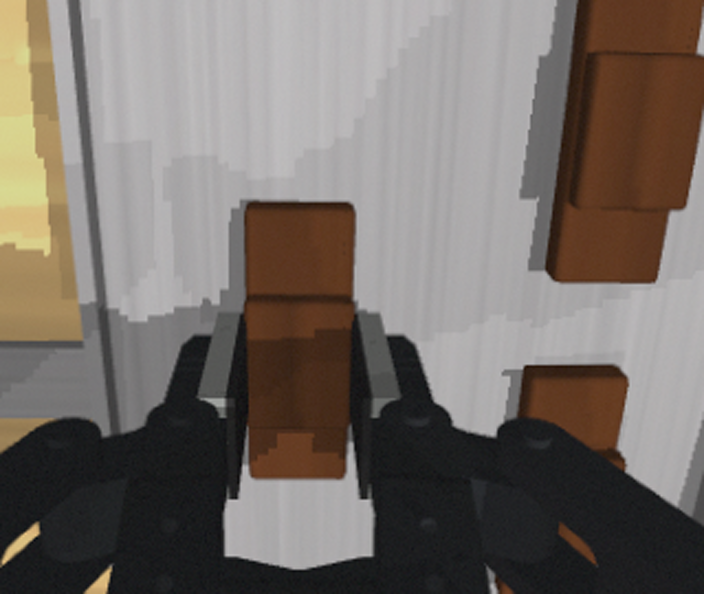

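```bash
python3 -m crank '{"slide":[[0,0,-0.02],[0,0,-0.04],[0,0,-0.05],[0,0,0]],"twist":[0,0,0,0.07]}';python3 -c "
from h import *
go(442,-210,155,178)"
```

```text
time: 38.75
tool_pos: [599.9, 122.3, 169.1]
tcp_rot: [179.9, 0.8, 178.2]
ft_force: [0.3, -0.4, 0.1]
finger_gap: 22.6
now [599.9 122.3 169.1] [179.89   0.76 178.22] gap 22.6 t 38.75 F [ 0.3 -0.4  0.1] j6 -81.5
twist rad 0.004 (alt -3.138) then slide m x 0.1462 y -0.3376 z 0.0141
```

```bash
python3 -m crank '{"slide":[[0.046,0,0],[0.046,0,0],[0.01,-0.045,0],[0.01,-0.045,0],[0.01,-0.045,0],[0.01,-0.045,0],[0.007,-0.045,0],[0.007,-0.045,0.01]],"twist":[0,0,0,0,0,0,0,0]}'; python3 -m crank '{"slide":[[0,-0.045,0.01],[0,-0.022,0.02],[0,0,0.03],[0,0,0],[0,0,0]],"twist":[0,0,0,0,0]}';python3 -c "
from h import *
d=snap('wrist','w36');go(442,-210,45,178)"
```

```text
time: 39.55
tool_pos: [441.3, -145.8, 151.5]
tcp_rot: [-179.9, 0.2, 178.3]
ft_force: [0.5, 0.1, -0.4]
finger_gap: 22.6
time: 40.05
tool_pos: [438.3, -210.1, 89.7]
tcp_rot: [179.9, -0.1, 178.2]
ft_force: [0.3, 1.0, 0.9]
finger_gap: 22.9
now [ 439.2 -210.4   90.8] [-1.7999e+02  3.0000e-02  1.7827e+02] gap 22.4 t 40.1 F [0.  0.9 1.3] j6 -119.9
twist rad 0.005 (alt -3.137) then slide m x -0.0027 y 0.0005 z 0.0458
```

View pics/w36.png

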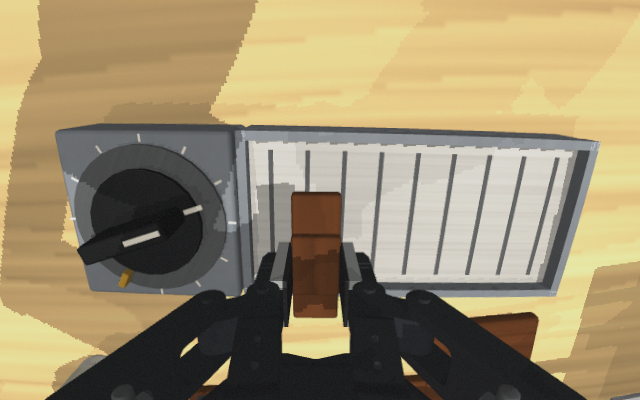

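```bash
python3 -c "
from h import *
d=snap('wrist')
for u in [(248,140),(583,152),(548,288),(248,283)]: print(cast(d,u,40).round(1))
for u in [(262,145),(575,155),(545,283)]: print('pl',cast(d,u,30).round(1))
"
```

```text
[ 385.5 -249.    40. ]
[398.  -35.2  40. ]
[499.9 -38.   40. ]
[ 486.4 -258.9   40. ]
pl [ 390.3 -242.4   30. ]
pl [402.  -31.9  30. ]
pl [502.3 -32.9  30. ]
```

```bash
python3 -m crank '{"slide":[[0,0,0.03],[0,0,0.02],[0,0,0.004],[0,0,0],[0,0,0]],"twist":[0,0,0,0,0]}';python3 -c "
from h import *
d=snap('wrist');crop(d,'w37c',180,100,500,370,2.2);go(442,-210,36,178)"
```

```text
time: 40.65
tool_pos: [440.1, -211.0, 37.6]
tcp_rot: [-179.9, 0.1, 178.3]
ft_force: [-0.7, -0.6, 0.6]
finger_gap: 22.4
now [ 440.1 -211.1   37.5] [-1.7992e+02  1.4000e-01  1.7827e+02] gap 22.8 t 40.7 F [ 0.3  0.  -0.7] j6 -119.9
twist rad 0.005 (alt -3.137) then slide m x -0.0018 y 0.0011 z 0.0015
```

View pics/w37c.png

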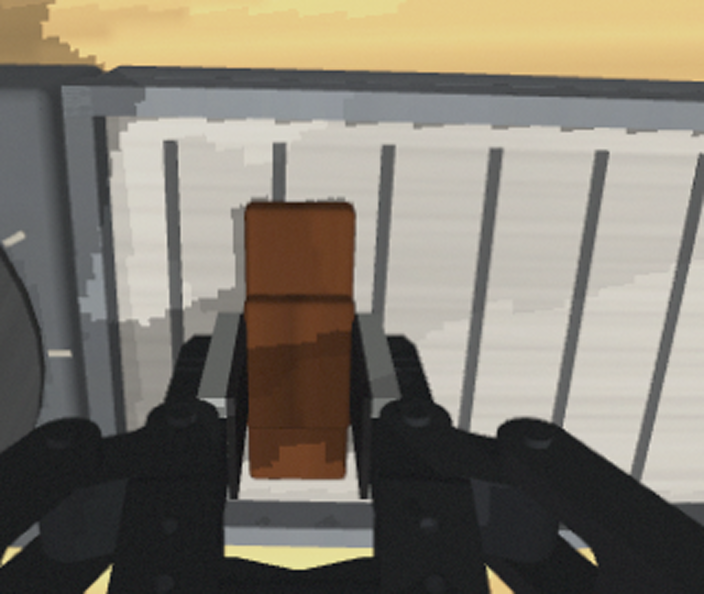

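```bash
python3 -m crank '{"slide":[[0,0,0.0015],[0,0,0],[0,0,0],[0,0,0],[0,0,-0.02],[0,0,-0.04],[0,0,-0.05],[0,0.03,-0.03]],"twist":[0,0,0,0,0,0,0,-0.03]}' 0.58;python3 -c "
from h import *
d=snap('wrist','w38');go(539,189,190,182.3)"
```

```text
time: 41.5
tool_pos: [440.9, -183.2, 178.5]
tcp_rot: [-179.8, 0.2, 179.8]
ft_force: [0.5, 0.3, 0.3]
finger_gap: 36.0
now [ 443.  -179.2  182.8] [-179.86    0.51 -179.95] gap 35.9 t 41.55 F [5.1 1.4 3.8] j6 -118.3
twist rad -0.039 (alt 3.102) then slide m x -0.1107 y 0.3640 z -0.0072
```

View pics/w38.png

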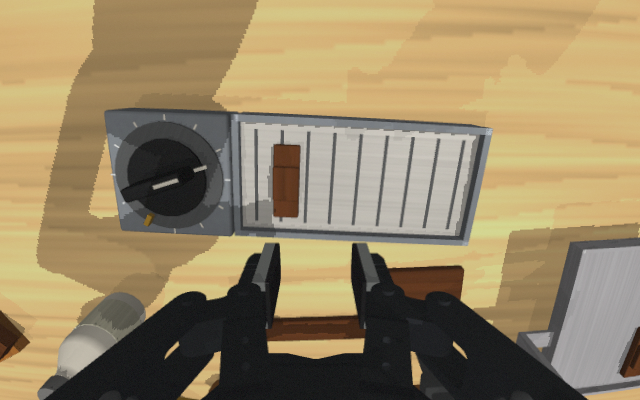

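```bash
python3 -m crank '{"slide":[[-0.01,0.045,-0.01],[-0.01,0.045,-0.01],[-0.014,0.045,0],[-0.014,0.045,0],[-0.014,0.045,0],[-0.014,0.045,0],[-0.016,0.045,0],[-0.016,0.045,0]],"twist":[-0.039,0,0,0,0,0,0,0]}' 0.5; python3 -m crank '{"slide":[[0,0,0],[0,0,0],[0,0,0]],"twist":[0,0,0]}';python3 -c "
from h import *
d=snap('wrist','w39');blanks(d,z=69,amin=400,msk=brown(d['img']));go(539,189,65,182.3)"
```

```text
time: 42.35
tool_pos: [535.8, 184.9, 194.0]
tcp_rot: [-180.0, 0.0, -177.8]
ft_force: [1.3, -0.3, -0.7]
finger_gap: 42.7
time: 42.65
tool_pos: [535.4, 182.1, 193.8]
tcp_rot: [-180.0, -0.0, -177.8]
ft_force: [0.1, 1.2, -0.4]
finger_gap: 42.6
blank px [318. 281.] xy 631.9 188.7 size 70x23 yaw 3.0
blank px [494. 230.] xy 570.4 358.3 size 58x20 yaw 55.6
blank px [321. 191.] xy 539.6 188.1 size 68x23 yaw 1.8
now [535.5 181.8 194.1] [-1.7998e+02 -2.0000e-02 -1.7787e+02] gap 42.7 t 42.7 F [-0.4  0.2 -0.5] j6 -78.6
twist rad -0.003 (alt 3.139) then slide m x -0.0038 y 0.0071 z 0.1291
```

View pics/w39.png

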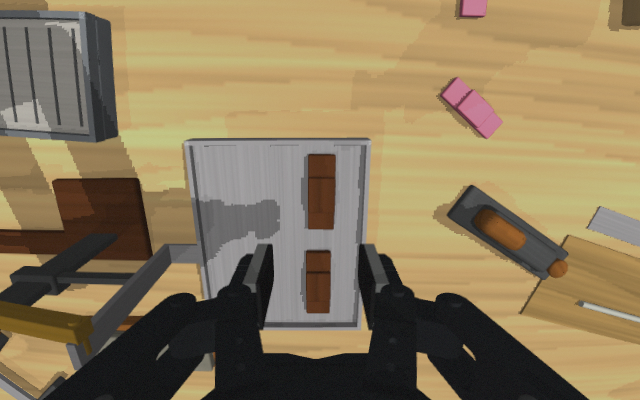

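```bash
python3 -m crank '{"slide":[[-0.004,0.006,0.03],[0,0,0.05],[0,0,0.04],[0,0,0.01],[0,0,0]],"twist":[0,0,0,0,0]}' 0.5 40; python3 -m crank '{"slide":[[0,0,0],[0,0,0],[0,0,0],[0,0,0]],"twist":[0,0,0,0]}' 1 40;python3 -c "
from h import *
d=snap('wrist');crop(d,'w40c',180,100,500,370,2.2);go(539,189,65,178)"
```

```text
time: 43.2
tool_pos: [538.0, 187.6, 62.9]
tcp_rot: [-179.9, -0.2, -177.9]
ft_force: [-0.3, 0.0, 0.4]
finger_gap: 42.8
time: 43.6
tool_pos: [540.6, 189.3, 66.0]
tcp_rot: [180.0, 0.2, -177.8]
ft_force: [0.9, 0.8, 0.2]
finger_gap: 22.6
now [540.3 189.2  65.5] [ 1.7998e+02  1.1000e-01 -1.7781e+02] gap 22.3 t 43.65 F [0.2 0.6 0.4] j6 -78.0
twist rad 0.073 (alt -3.068) then slide m x 0.0012 y -0.0003 z 0.0005
```

View pics/w40c.png

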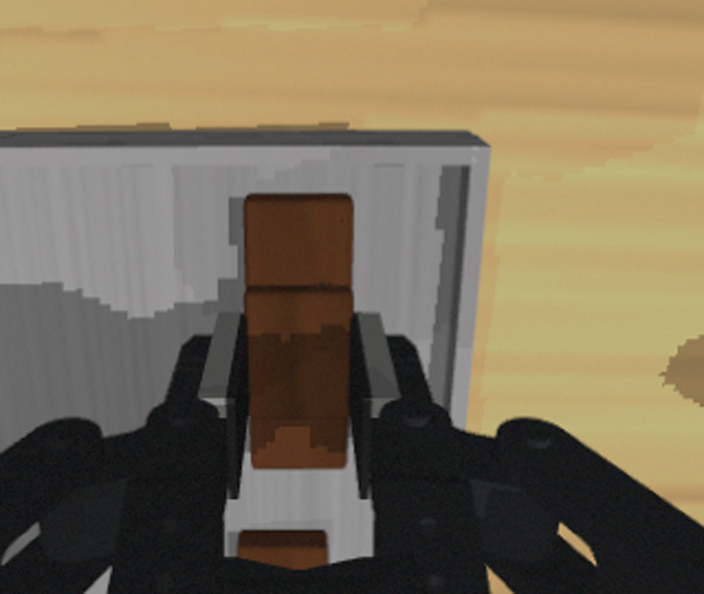

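```bash
python3 -m crank '{"slide":[[0,0,-0.02],[0,0,-0.03],[0,0,-0.03],[0,0,0]],"twist":[0,0,0,0.07]}' 1 50;python3 -c "
from h import *
go(441,-145,145,178)"
```

```text
time: 44.05
tool_pos: [542.5, 189.9, 150.2]
tcp_rot: [179.9, 0.5, 178.2]
ft_force: [0.8, 0.8, -0.4]
finger_gap: 22.1
now [542.5 189.9 150.2] [179.87   0.47 178.17] gap 22.1 t 44.05 F [ 0.8  0.8 -0.4] j6 -74.0
twist rad 0.003 (alt -3.139) then slide m x 0.0898 y -0.3382 z 0.0052
```

```bash
python3 -m crank '{"slide":[[0.016,-0.042,0],[0.016,-0.042,0],[0.015,-0.042,0],[0.014,-0.042,0],[0.012,-0.042,0],[0.011,-0.042,0],[0.006,-0.042,0],[0,-0.042,0.01]],"twist":[0,0,0,0,0,0,0,0]}'; python3 -m crank '{"slide":[[0,0,0.03],[0,0,0.02],[0,0,0],[0,0,0]],"twist":[0,0,0,0]}';python3 -c "
from h import *
d=snap('wrist','w41');go(442,-145,36,178)"
```

```text
time: 44.85
tool_pos: [439.0, -145.9, 136.1]
tcp_rot: [-179.9, 0.2, 178.2]
ft_force: [2.3, 0.0, 0.3]
finger_gap: 21.9
time: 45.25
tool_pos: [438.7, -143.8, 84.7]
tcp_rot: [180.0, -0.0, 178.2]
ft_force: [1.0, -0.4, -0.0]
finger_gap: 22.3
now [ 439.5 -144.    85.5] [-1.7997e+02  7.0000e-02  1.7821e+02] gap 22.1 t 45.3 F [1.2 0.9 0.1] j6 -112.7
twist rad 0.004 (alt -3.138) then slide m x -0.0025 y -0.0009 z 0.0495
```

View pics/w41.png

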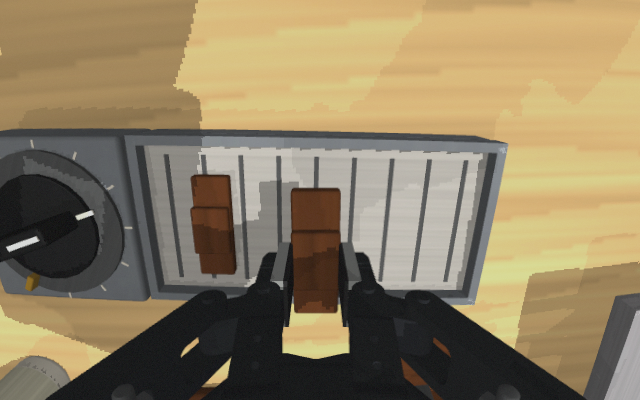

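```bash
python3 -m crank '{"slide":[[-0.002,0,0.03],[0,0,0.015],[0,0,0.003],[0,0,0],[0,0,0]],"twist":[0,0,0,0,0]}';python3 -c "
from h import *
go(442,-145,36,178)"; python3 -m crank '{"slide":[[0,0,0],[0,0,0],[0,0,0],[0,0,-0.02],[0,0,-0.04],[0,0,-0.05],[-0.01,0.04,-0.03]],"twist":[0,0,0,0,0,-0.035,-0.035]}' 0.58;python3 -c "
from h import *
d=snap('wrist','w42');go(632,189,190,182.3)"
```

```text
time: 45.8
tool_pos: [442.2, -144.2, 38.0]
tcp_rot: [-179.9, 0.1, 178.2]
ft_force: [-0.6, 0.8, -0.2]
finger_gap: 22.2
now [ 442.2 -144.2   38. ] [-1.7994e+02  1.4000e-01  1.7823e+02] gap 22.2 t 45.8 F [-0.6  0.8 -0.2] j6 -112.6
twist rad 0.004 (alt -3.138) then slide m x 0.0002 y -0.0008 z 0.0020
time: 46.5
tool_pos: [451.4, -107.9, 179.9]
tcp_rot: [-179.8, 0.2, -178.0]
ft_force: [1.7, 0.1, 0.4]
finger_gap: 36.1
now [ 454.8 -101.6  184.3] [-179.96    0.61 -177.7 ] gap 35.8 t 46.55 F [3.4 3.6 3.9] j6 -111.4
twist rad -0.000 (alt 3.142) then slide m x -0.1887 y 0.2833 z -0.0057
```

View pics/w42.png

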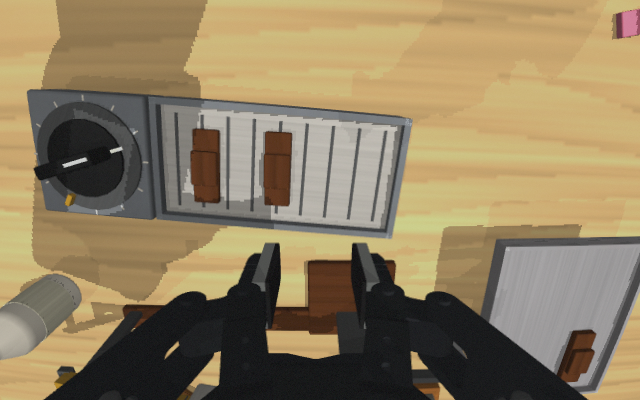

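```bash
python3 -m crank '{"slide":[[-0.01,0.045,-0.01],[-0.01,0.045,0],[-0.012,0.045,0],[-0.012,0.045,0],[-0.012,0.045,0],[-0.03,0.033,0],[-0.043,0.02,0],[-0.043,0.005,0]],"twist":[0,0,0,0,0,0,0,0]}' 0.5; python3 -m crank '{"slide":[[0,0,0],[0,0,0],[0,0,0]],"twist":[0,0,0]}';python3 -c "
from h import *
d=snap('wrist','w43');blanks(d,z=69,amin=400,msk=brown(d['img']));go(632,189,65,182.3)"
```

```text
time: 47.35
tool_pos: [612.2, 187.9, 185.3]
tcp_rot: [180.0, -0.0, -177.6]
ft_force: [0.4, -0.2, 0.3]
finger_gap: 42.6
time: 47.65
tool_pos: [610.8, 184.3, 185.6]
tcp_rot: [-180.0, -0.0, -177.8]
ft_force: [0.0, -0.6, 1.1]
finger_gap: 42.7
blank px [ 22. 394.] xy 885.1 -164.7 size 73x22 yaw -88.3
blank px [318. 214.] xy 632.9 189.1 size 69x22 yaw 1.6
blank px [515. 158.] xy 574.5 358.7 size 57x22 yaw 59.1
now [610.9 184.3 186.3] [ 1.7999e+02  3.0000e-02 -1.7782e+02] gap 42.8 t 47.7 F [-0.4  0.6 -0.2] j6 -80.0
twist rad -0.002 (alt 3.139) then slide m x -0.0212 y 0.0038 z 0.1213
```

View pics/w43.png

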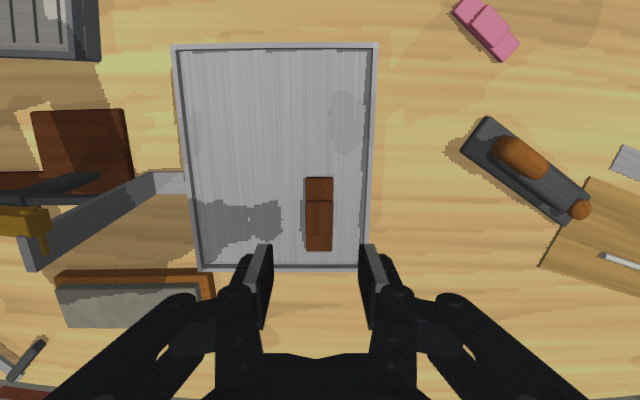

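```bash
python3 -m crank '{"slide":[[-0.022,0.004,0.02],[0,0,0.05],[0,0,0.04],[0,0,0.012],[0,0,0],[0,0,0]],"twist":[0,0,0,0,0,0]}' 0.5 40; python3 -m crank '{"slide":[[0,0,0],[0,0,0],[0,0,0],[0,0,0]],"twist":[0,0,0,0]}' 1 50;python3 -c "
from h import *
go(632,189,65,178)";  python3 -m crank '{"slide":[[0,0,-0.02],[0,0,-0.03],[0,0,-0.03],[0,0,0]],"twist":[0,0,0,0.07]}';python3 -c "
from h import *
snap('wrist','w44');go(441,-80,145,178)"
```

```text
time: 48.3
tool_pos: [634.7, 189.6, 66.8]
tcp_rot: [180.0, 0.2, -177.8]
ft_force: [1.6, -0.1, 1.3]
finger_gap: 42.7
time: 48.7
tool_pos: [634.0, 189.6, 64.7]
tcp_rot: [180.0, 0.1, -177.8]
ft_force: [0.9, 0.3, 0.4]
finger_gap: 22.1
now [634.  189.6  64.7] [ 1.7998e+02  9.0000e-02 -1.7781e+02] gap 22.1 t 48.7 F [0.9 0.3 0.4] j6 -80.0
twist rad 0.073 (alt -3.068) then slide m x 0.0020 y -0.0006 z -0.0003
time: 49.1
tool_pos: [636.5, 190.1, 149.9]
tcp_rot: [179.9, 0.5, 178.2]
ft_force: [0.4, 0.5, 0.7]
finger_gap: 22.1
now [635.4 189.9 147.4] [179.92   0.31 177.8 ] gap 22.2 t 49.15 F [-0.3 -0.  -0.1] j6 -75.6
twist rad -0.003 (alt 3.138) then slide m x 0.1848 y -0.2765 z 0.0024
```

View pics/w44.png

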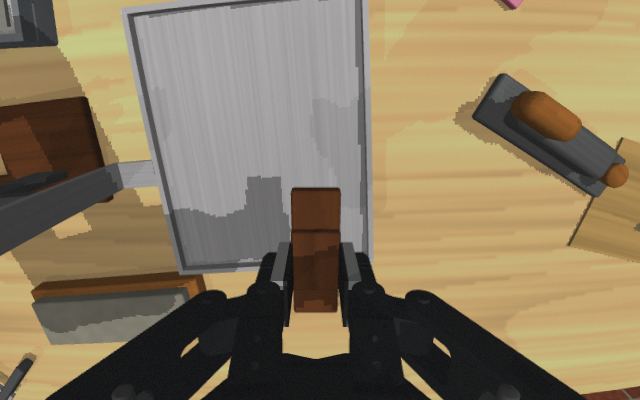

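```bash
python3 -m crank '{"slide":[[0.045,-0.01,0],[0.045,-0.01,0],[0.035,-0.032,0],[0.015,-0.044,0],[0.015,-0.044,0],[0.015,-0.044,0],[0.01,-0.044,0],[0.005,-0.044,0.01]],"twist":[0,0,0,0,0,0,0,0]}'; python3 -m crank '{"slide":[[0,-0.005,0.03],[0,0,0.02],[0,0,0],[0,0,0]],"twist":[0,0,0,0]}';python3 -c "
from h import *
d=snap('wrist','w45');go(444,-80,37,178)"
```

```text
time: 49.95
tool_pos: [439.3, -78.1, 134.4]
tcp_rot: [-180.0, 0.1, 178.3]
ft_force: [0.8, 0.4, 0.6]
finger_gap: 22.2
time: 50.35
tool_pos: [439.1, -81.3, 83.4]
tcp_rot: [180.0, -0.1, 178.2]
ft_force: [-0.5, 0.2, -0.1]
finger_gap: 21.8
now [440.  -81.4  84.4] [-1.8000e+02  1.0000e-02  1.7824e+02] gap 22.1 t 50.4 F [-0.4 -0.2 -1. ] j6 -105.3
twist rad 0.004 (alt -3.137) then slide m x -0.0040 y 0.0015 z 0.0474
```

View pics/w45.png

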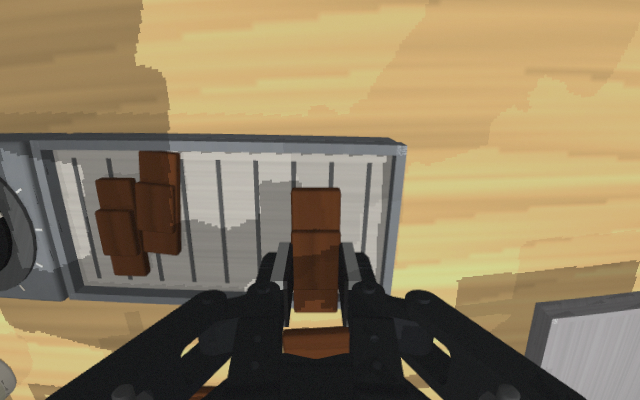

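```bash
python3 -m crank '{"slide":[[-0.003,0,0.03],[0,0,0.014],[0,0,0.003],[0,0,0],[0,0,0]],"twist":[0,0,0,0,0]}';python3 -c "
from h import *
go(442,-80,36,178)"; python3 -m crank '{"slide":[[0,0,0],[0,0,0],[0,0,0],[0,0,-0.02],[0,0,-0.04],[0,-0.02,-0.05],[0,-0.04,-0.03],[0,-0.04,0]],"twist":[0,0,0,0,0,0,0,0]}' 0.58; python3 -m crank '{"slide":[[0,-0.02,0],[0,0,0],[0,0,0]],"twist":[0,0,0]}'; python3 -c "
from h import *
d=snap('wrist','w46');blanks(d,z=39,amin=400,msk=brown(d['img']));go(442,-180,150,178)"
```

```text
time: 50.9
tool_pos: [443.9, -81.6, 38.1]
tcp_rot: [-180.0, 0.1, 178.2]
ft_force: [0.1, -0.6, -0.9]
finger_gap: 22.3
now [443.9 -81.6  38.1] [-1.7997e+02  1.2000e-01  1.7824e+02] gap 22.3 t 50.9 F [ 0.1 -0.6 -0.9] j6 -105.2
twist rad 0.004 (alt -3.137) then slide m x 0.0019 y 0.0015 z 0.0021
time: 51.7
tool_pos: [442.6, -182.5, 179.4]
tcp_rot: [-179.7, 0.5, 178.3]
ft_force: [2.2, -0.9, 0.7]
finger_gap: 35.6
time: 52.0
tool_pos: [438.6, -200.1, 172.9]
tcp_rot: [180.0, -0.0, 178.1]
ft_force: [0.2, 0.6, 0.1]
finger_gap: 35.9
blank px [303. 185.] xy 439.4 -210.2 size 68x22 yaw -3.2
blank px [443. 184.] xy 441.9 -81.2 size 68x27 yaw -1.7
blank px [335. 166.] xy 423.2 -180.9 size 68x24 yaw -8.4
now [ 438.7 -199.5  172.8] [ 1.7995e+02 -4.0000e-02  1.7816e+02] gap 35.8 t 52.05 F [-0.2 -0.5  0.1] j6 -118.7
twist rad 0.003 (alt -3.139) then slide m x -0.0027 y 0.0196 z 0.0228
```

View pics/w46.png

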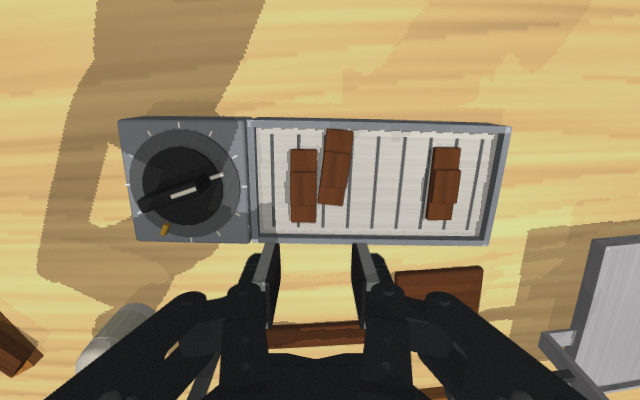

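```bash
python3 -c "
from h import *
d=snap('wrist');crop(d,'w47c',240,105,400,255,5)"
```

```text
(no output)
```

View pics/w47c.png

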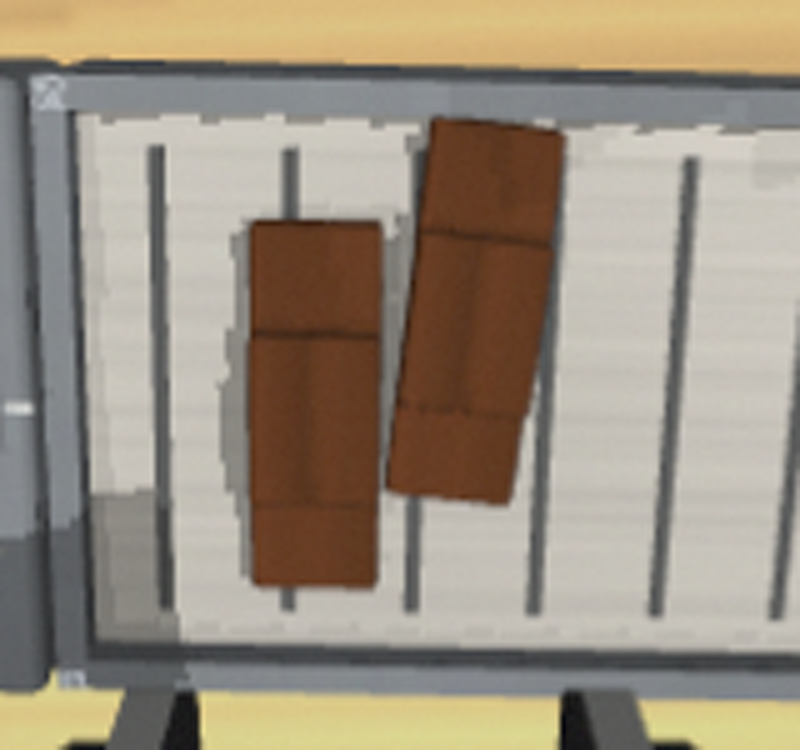

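```bash
python3 -c "
from h import *
d=snap('wrist')
f=lambda u:(u[0]/5+240,u[1]/5+105)
for n,u,z in [('cornerL',(432,118),38),('cornerR',(563,130),38),('end2L',(388,492),38),('end2R',(512,504),38),('b1 near',(252,222),38),('b1nearR',(380,222),38),('b1far',(254,587),38),('b1farR',(377,587),38),('frame L',(300,118),40),('frame R',(640,128),40),('frfarL',(100,655),40)]: print(n,cast(d,f(u),z).round(1))
"
```

```text
cornerL [ 388.3 -187.1   38. ]
cornerR [ 391.1 -164.4   38. ]
end2L [ 456.6 -196.7   38. ]
end2R [ 459.7 -173.6   38. ]
b1 near [ 405.4 -219.2   38. ]
b1nearR [ 406.2 -196.6   38. ]
b1far [ 474.9 -222.6   38. ]
b1farR [ 475.6 -199.3   38. ]
frame L [ 387.4 -209.8   40. ]
frame R [ 390.9 -151.3   40. ]
frfarL [ 487.2 -252.7   40. ]
```

```bash
python3 - <<'E'
from beam import *
d=snap('wrist');pickle.dump(d,open('dA.pkl','wb'))
E
python3 -m crank '{"slide":[[0.01,0.02,0.04],[0.01,0.02,0.04],[0,0,0],[0,0,0],[0,0,0]],"twist":[0,0,0,0,0]}';python3 -c "
from beam import *
d=snap('wrist','w48');pickle.dump(d,open('dB.pkl','wb'));crop(d,'w48c',210,80,410,230,4);go(442,-180,50,178)"
```

```text
time: 52.7
tool_pos: [421.7, -160.1, 94.8]
tcp_rot: [-179.9, 0.2, 178.2]
ft_force: [0.4, -0.1, -0.4]
finger_gap: 35.9
now [ 422.  -160.4   95.2] [-179.9     0.19  178.2 ] gap 35.7 t 52.75 F [-0.3  0.4 -0.6] j6 -115.5
twist rad 0.003 (alt -3.138) then slide m x -0.0207 y -0.0188 z 0.0452
```

View pics/w48.png

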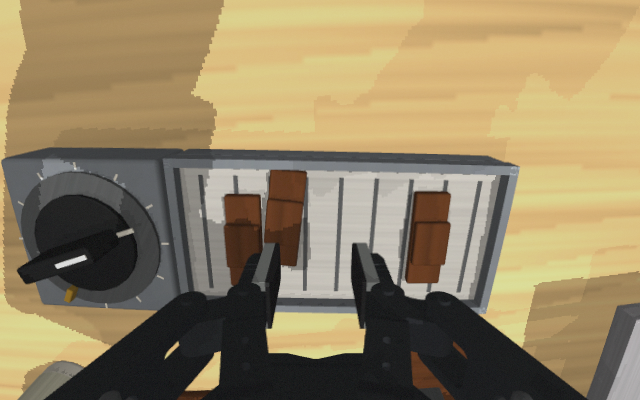

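View pics/w48c.png

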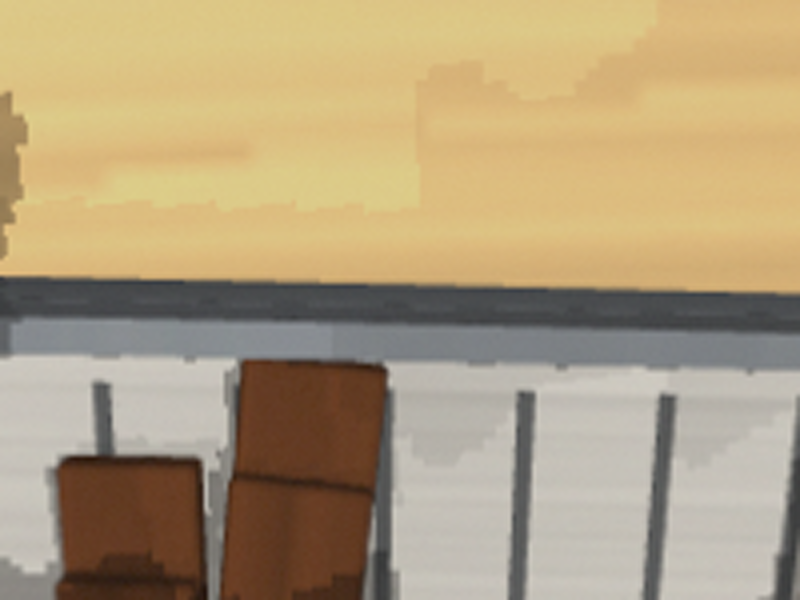

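```bash
python3 -m crank '{"slide":[[0,-0.02,-0.045],[0,-0.04,-0.02],[-0.003,-0.04,-0.02],[-0.003,-0.04,-0.01],[0,-0.01,0],[0,0,0],[0,0,0]],"twist":[0,0,0,0,0,0,0]}' 0.5;python3 -c "
from beam import *
d=snap('wrist','w49');pickle.dump(d,open('dD.pkl','wb'));go(442,-310,190,178)"
```

```text
time: 53.45
tool_pos: [421.5, -309.2, 188.2]
tcp_rot: [180.0, -0.0, 178.1]
ft_force: [0.5, 0.4, 0.1]
finger_gap: 42.6
now [ 421.4 -308.6  187.9] [ 1.7995e+02 -2.0000e-02  1.7820e+02] gap 42.4 t 53.5 F [-0.7 -0.8 -1.2] j6 -130.1
twist rad 0.003 (alt -3.138) then slide m x -0.0206 y -0.0006 z -0.0021
```

View pics/w49.png

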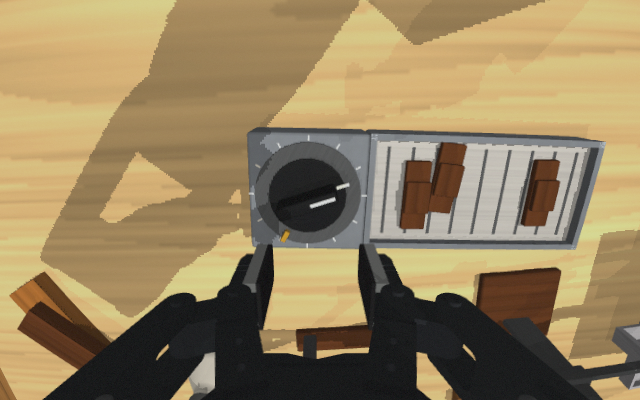

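```bash
python3 -c "
from beam import *
d=pickle.load(open('dD.pkl','rb'));crop(d,'w49c',240,120,380,255,5)"
```

```text
(no output)
```

View pics/w49c.png

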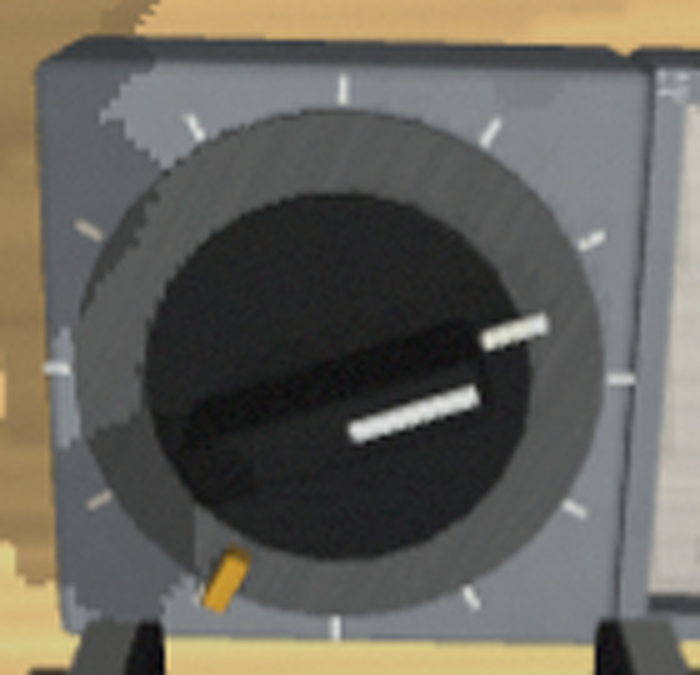

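```bash
python3 -c "
from beam import *
d=pickle.load(open('dD.pkl','rb'))
f=lambda u:(u[0]/5+240,u[1]/5+120)
for z in (40,45,50):
  t=[cast(d,f(u),z) for u in [(343,90),(337,627),(57,368),(621,379)]]
  print(z,'ticks',np.array(t)[:,:2].round(1).tolist(),np.mean(t,0).round(1))
e=cv2.fitEllipse(np.array([f(u) for u in [(147,378),(335,192),(530,378),(340,560),(190,250),(480,250),(490,490),(200,500)]],np.float32));print(e)
for z in (50,53): print('skirt c',z,cast(d,e[0],z).round(1), np.linalg.norm(cast(d,f((147,378)),z)-cast(d,f((530,378)),z)).round(1))
print('ptr tip',[cast(d,f((548,323)),z).round(1) for z in (47,50,53)], 'base',cast(d,f((482,342)),53).round(1))
print('tab inner',[cast(d,f((240,550)),z).round(1) for z in (45,50,54)],'outer',[cast(d,f((212,608)),z).round(1) for z in (45,50,54)])
print('bar stripe',cast(d,f((350,433)),81).round(1),cast(d,f((478,395)),81).round(1))
"
```

```text
40 ticks [[380.5, -313.1], [489.1, -318.6], [432.0, -370.5], [437.8, -261.5]] [ 434.8 -315.9   40. ]
45 ticks [[379.9, -313.0], [486.6, -318.3], [430.5, -369.3], [436.1, -262.2]] [ 433.3 -315.7   45. ]
50 ticks [[379.2, -312.8], [484.1, -318.1], [428.9, -368.2], [434.5, -263.0]] [ 431.7 -315.5   50. ]
((307.6141357421875, 194.8817138671875), (73.69985961914062, 77.19861602783203), 103.93179321289062)
skirt c 50 [ 431.9 -315.8   50. ] 71.6
skirt c 53 [ 430.9 -315.7   53. ] 70.8
ptr tip [array([ 424. , -276.3,   47. ]), array([ 423.2, -276.7,   50. ]), array([ 422.3, -277. ,   53. ])] base [ 425.5 -289.1   53. ]
tab inner [array([ 469.2, -336.8,   45. ]), array([ 466.9, -336.2,   50. ]), array([ 465.2, -335.8,   54. ])] outer [array([ 481.6, -343.1,   45. ]), array([ 479.2, -342.5,   50. ]), array([ 477.2, -341.9,   54. ])]
bar stripe [ 432.4 -313.1   81. ] [ 426.3 -291.5   81. ]
```

```bash
python3 -m crank '{"slide":[[0,0,0],[0,0,0],[0,0,0],[0,0,0],[0,0,0],[0,0,0],[0,0,0],[0,0,0]],"twist":[0.145,0.145,0.145,0.145,0.145,0.145,0.145,0.145]}' 0.5;python3 -m crank '{"slide":[[0,0,0],[0,0,0],[0,0,0]],"twist":[0.126,0,0]}';python3 -c "
from h import *
go(432.5,-315.7,61,104.5);snap('wrist','w50')"
```

```text
time: 54.3
tool_pos: [421.5, -307.9, 187.8]
tcp_rot: [-180.0, -0.1, 111.5]
ft_force: [0.8, 0.3, 0.8]
finger_gap: 42.6
time: 54.6
tool_pos: [421.5, -308.6, 188.0]
tcp_rot: [-180.0, -0.0, 104.8]
ft_force: [0.3, 0.9, 0.8]
finger_gap: 42.6
now [ 421.5 -308.6  188. ] [-1.7999e+02 -2.0000e-02  1.0479e+02] gap 42.6 t 54.6 F [0.3 0.9 0.8] j6 -56.6
twist rad 0.005 (alt -3.137) then slide m x -0.0096 y 0.0088 z 0.1270
```

View pics/w50.png

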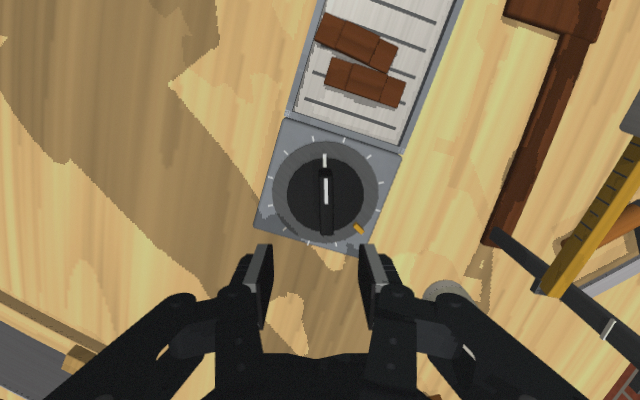

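```bash
python3 -c "
from h import *
d=snap('wrist');crop(d,'w51c',250,110,410,260,5)
im=cv2.cvtColor(d['img'],cv2.COLOR_RGB2GRAY)
m=(im<62).astype(np.uint8);m[:, :280]=0;m[:,372:]=0;m[:150]=0;m[238:]=0
c=max(rectpx(m),key=len);e=cv2.fitEllipse(c.astype(np.float32));print(e,cast(d,e[0],50).round(1),cast(d,e[0],53).round(1))"
```

```text
((325.0632629394531, 195.3800048828125), (73.11628723144531, 76.39502716064453), 86.46072387695312) [ 432.9 -316.6   50. ] [ 432.6 -315.6   53. ]
```

View pics/w51c.png

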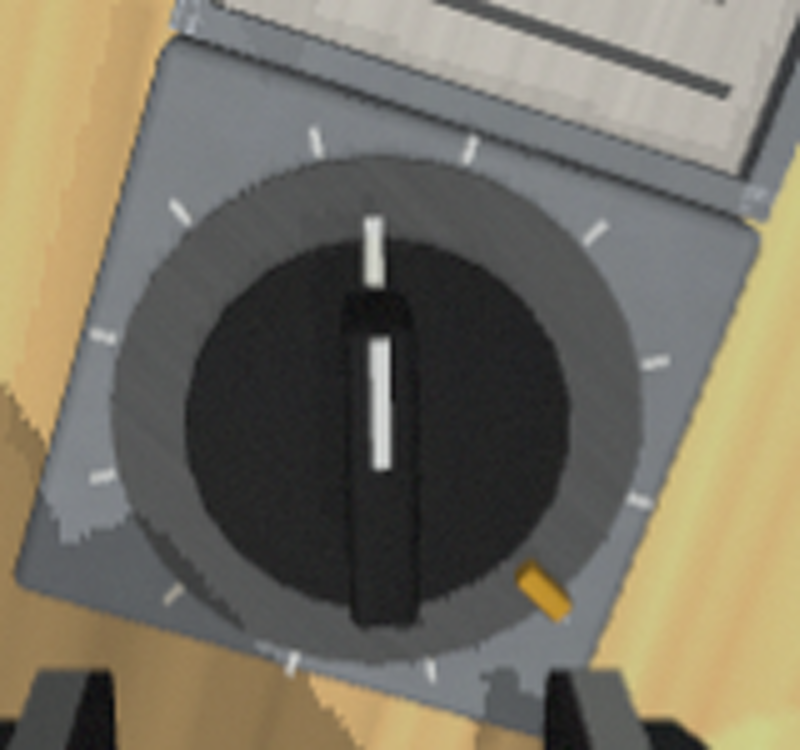

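```bash
python3 -c "
from h import *
d=snap('wrist');f=lambda u:(u[0]/5+250,u[1]/5+110)
A=np.array([432.7,-316])
ang=lambda p:(np.degrees(np.arctan2(p[1]-A[1],p[0]-A[0])).round(1),np.linalg.norm(p[:2]-A).round(1))
print('tip',[ang(cast(d,f((374,217)),z)) for z in (47,50,53)])
print('bar ends', cast(d,f((375,296)),81),cast(d,f((384,622)),81))
p=cast(d,f((379,340)),81)-cast(d,f((382,468)),81);print('stripe ang',np.degrees(np.arctan2(p[1],p[0])))
print('tab in',[ang(cast(d,f((527,572)),z)) for z in (50,54)],'out',[ang(cast(d,f((560,612)),z)) for z in (50,54)])
go(432.7,-316,61,105)"
```

```text
tip [(np.float64(105.5), np.float64(38.1)), (np.float64(105.6), np.float64(38.7)), (np.float64(105.7), np.float64(39.2))]
bar ends [ 423.53290286 -285.89883298   81.        ] [ 440.24108924 -341.23750318   81.        ]
stripe ang 106.5923951616773
tab in [(np.float64(-31.0), np.float64(42.2)), (np.float64(-29.8), np.float64(40.6))] out [(np.float64(-32.1), np.float64(53.0)), (np.float64(-31.2), np.float64(51.2))]
now [ 421.5 -309.3  188.1] [-1.8000e+02 -1.0000e-02  1.0466e+02] gap 42.9 t 54.75 F [ 0.2 -0.5  0.2] j6 -56.6
twist rad -0.006 (alt 3.136) then slide m x -0.0094 y 0.0091 z 0.1271
```

```bash
python3 -m crank '{"slide":[[-0.009,0.009,0.03],[0,0,0.05],[0,0,0.03],[0,0,0.015],[0,0,0],[0,0,0]],"twist":[-0.015,0,0,0,0,0]}' 0.5 40;python3 -c "
from h import *
snap('wrist','w52');go(432.5,-315.7,61,105.5)"
```

```text
time: 55.35
tool_pos: [433.1, -316.8, 64.6]
tcp_rot: [180.0, 0.1, 105.4]
ft_force: [0.9, -1.0, -0.3]
finger_gap: 42.9
now [ 433.6 -317.2   65.4] [1.7990e+02 1.6000e-01 1.0538e+02] gap 42.8 t 55.4 F [0.9 1.1 0.2] j6 -57.0
twist rad -0.002 (alt 3.139) then slide m x 0.0018 y -0.0007 z 0.0044
```

View pics/w52.png

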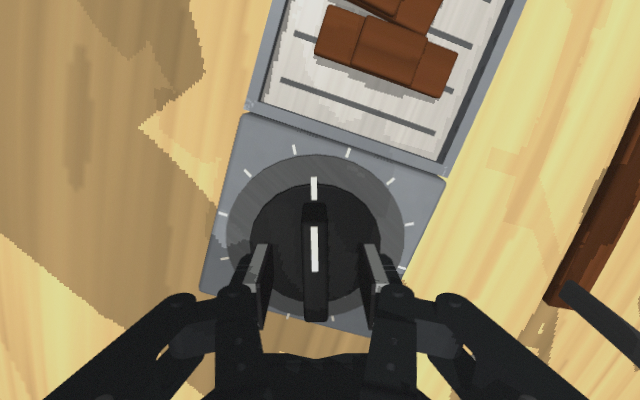

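```bash
python3 -m crank '{"slide":[[0.001,0,0.004],[0,0,0]],"twist":[0,0]}' 0.5 40;python3 -m crank '{"slide":[[0,0,0],[0,0,0],[0,0,0],[0,0,0],[0,0,0],[0,0,0]],"twist":[0,0,0,0,0,0]}' 1 60;python3 -c "
from h import *
go(432.5,-315.7,61,105.5)"
```

```text
time: 55.6
tool_pos: [432.8, -315.6, 60.2]
tcp_rot: [179.9, 0.1, 105.4]
ft_force: [0.4, -0.2, 0.0]
finger_gap: 42.9
time: 56.2
tool_pos: [432.4, -315.3, 59.7]
tcp_rot: [180.0, 0.0, 105.4]
ft_force: [-1.8, 1.3, 4.9]
finger_gap: 10.8
now [ 432.4 -315.3   59.7] [1.7998e+02 3.0000e-02 1.0536e+02] gap 10.8 t 56.2 F [-1.8  1.3  4.9] j6 -57.0
twist rad -0.002 (alt 3.139) then slide m x -0.0004 y -0.0000 z -0.0013
```

```bash
python3 -m crank '{"slide":[[0,0,0],[0,0,0],[0,0,0],[0,0,0],[0,0,0],[0,0,0],[0,0,0],[0,0,0]],"twist":[0.06,0.13,0.14,0.14,0.14,0.14,0.14,0.14]}' 1 60;python3 -m crank '{"slide":[[0,0,0],[0,0,0],[0,0,0],[0,0,0],[0,0,0],[0,0,0],[0,0,0],[0,0,0]],"twist":[0.14,0.14,0.14,0.14,0.14,0.14,0.14,0.14]}';python3 -m crank '{"slide":[[0,0,0],[0,0,0],[0,0,0],[0,0,0]],"twist":[0.12,0.06,0,0]}';python3 -c "
from h import *
d=snap('wrist','w53');go(432.5,-315.7,61,-30.8)"
```

```text
time: 57.0
tool_pos: [434.1, -315.8, 59.8]
tcp_rot: [179.8, -0.1, 46.0]
ft_force: [9.0, -2.5, -2.8]
finger_gap: 10.6
time: 57.8
tool_pos: [434.6, -317.5, 59.9]
tcp_rot: [179.8, -0.4, -18.2]
ft_force: [11.5, -11.1, -10.6]
finger_gap: 10.8
time: 58.2
tool_pos: [434.4, -317.8, 59.9]
tcp_rot: [179.9, -0.4, -28.2]
ft_force: [12.1, -10.5, -10.5]
finger_gap: 10.7
now [ 434.4 -317.9   59.9] [179.87  -0.42 -28.17] gap 10.7 t 58.25 F [ 11.7 -12.3 -10.9] j6 76.5
twist rad 0.046 (alt -3.096) then slide m x -0.0028 y -0.0009 z -0.0011
```

View pics/w53.png

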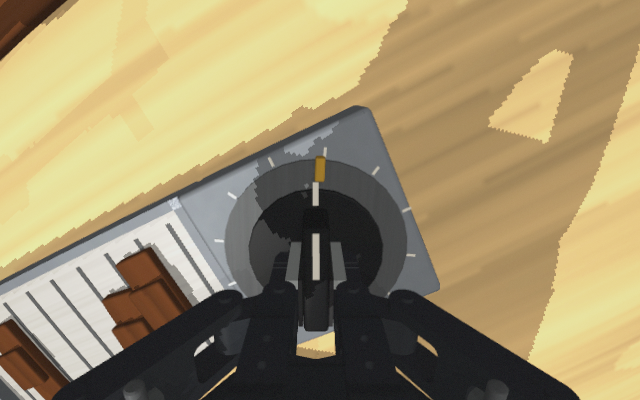

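```bash
python3 -m crank '{"slide":[[0,0,0],[0,0,0],[0,0,0]],"twist":[0.05,0,0]}';python3 -c "
from h import *
d=snap('wrist','w54');crop(d,'w54c',260,130,380,250,5);go(432.5,-315.7,61,-30.8)"
```

```text
time: 58.55
tool_pos: [434.4, -317.9, 59.9]
tcp_rot: [179.9, -0.4, -31.0]
ft_force: [9.9, -11.9, -10.2]
finger_gap: 10.6
now [ 434.4 -317.9   59.9] [179.89  -0.42 -31.03] gap 10.9 t 58.6 F [ 11.1 -12.1 -10.4] j6 79.4
twist rad -0.004 (alt 3.138) then slide m x -0.0027 y -0.0009 z -0.0011
```

View pics/w54c.png

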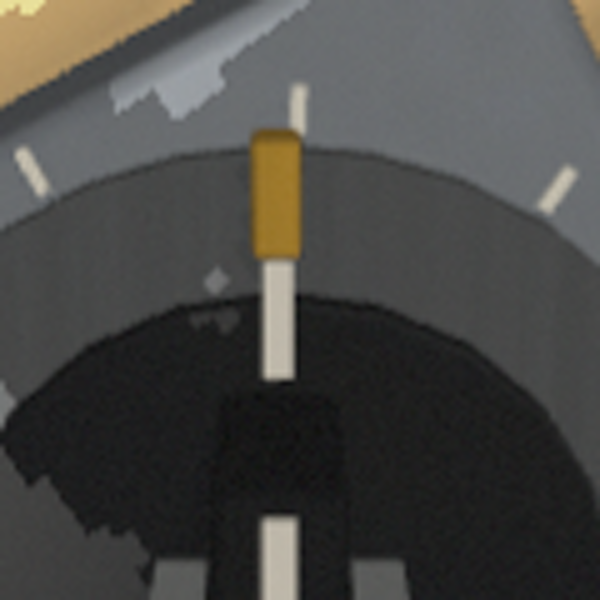

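```bash
python3 -m crank '{"slide":[[-0.001,0,0],[0,0,0],[0,0,0],[0,0,0],[0,0,-0.03],[0,0,-0.05],[0,0,-0.05],[0,0,0]],"twist":[0,0,0,0,0,0,0,0]}' 0.5;python3 -m crank '{"slide":[[0.02,0,0],[0,0,0],[0,0,0]],"twist":[0,0,0]}';python3 -c "
from h import *
d=snap('wrist','w55');go(432.5,-315.7,61,-30.8)"
```

```text
time: 59.4
tool_pos: [434.7, -317.6, 198.1]
tcp_rot: [179.9, -0.8, -31.0]
ft_force: [0.6, -0.7, 0.9]
finger_gap: 42.7
time: 59.7
tool_pos: [448.0, -324.6, 188.5]
tcp_rot: [-180.0, 0.1, -31.0]
ft_force: [-0.3, 0.5, -0.7]
finger_gap: 42.6
now [ 447.8 -324.5  188.3] [-1.7999e+02  1.0000e-01 -3.1000e+01] gap 42.7 t 59.75 F [-0.5  0.3  0.1] j6 79.8
twist rad -0.004 (alt 3.138) then slide m x -0.0176 y 0.0003 z 0.1273
```

View pics/w55.png

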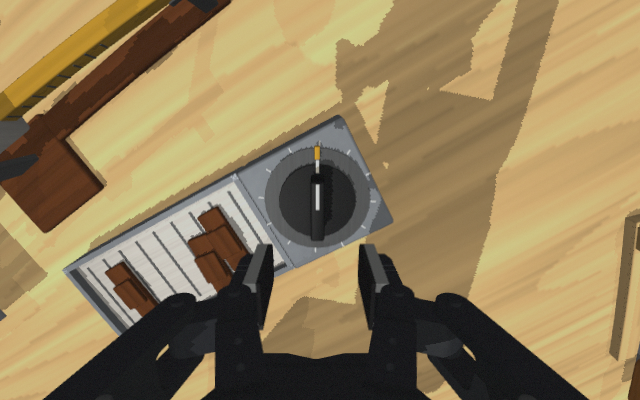

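```bash
python3 -c "
from h import *
go(420,-180,188,-31)";python3 -m crank '{"slide":[[-0.03,-0.03,0],[-0.03,-0.03,0],[-0.035,-0.03,0],[0,-0.02,0],[0,0,0],[0,0,0],[0,0,0]],"twist":[0,0,0,0,0,0,0]}';python3 -c "
from h import *
d=snap('wrist','w56');crop(d,'w56c',200,80,420,260,3.5);go(432.5,-315.7,61,-30.8);snap('top','t56')"
```

```text
now [ 447.8 -324.5  188.3] [-1.7999e+02  1.0000e-01 -3.1000e+01] gap 42.7 t 59.75 F [-0.5  0.3  0.1] j6 79.8
twist rad -0.000 (alt 3.142) then slide m x -0.0982 y -0.1095 z 0.0003
time: 60.45
tool_pos: [423.5, -182.5, 189.1]
tcp_rot: [180.0, 0.0, -31.0]
ft_force: [0.3, 0.8, -0.1]
finger_gap: 42.8
now [ 423.4 -182.6  189.1] [ 1.7998e+02  1.0000e-02 -3.1060e+01] gap 42.6 t 60.5 F [-0.3 -0.6 -0.8] j6 91.4
twist rad -0.004 (alt 3.137) then slide m x 0.0760 y 0.1097 z 0.1281
```

View pics/w56.png

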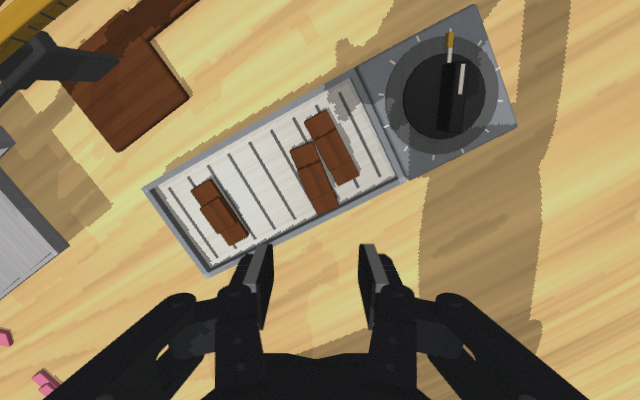

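View pics/w56c.png

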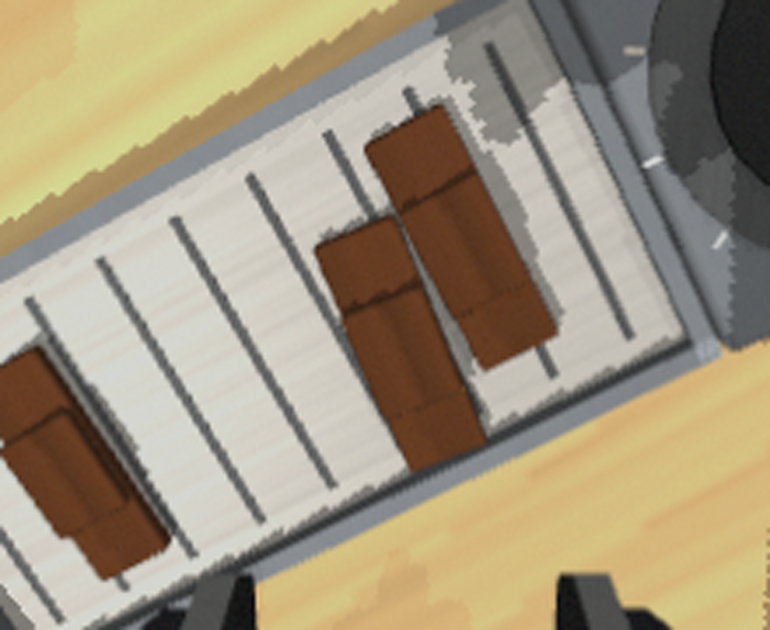

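```bash
python3 -c "
from beam import *
a=pickle.load(open('dA.pkl','rb'));d=snap('wrist')
f=lambda u:(u[0]/5+240,u[1]/5+105); g=lambda u:(u[0]/3.5+200,u[1]/3.5+80)
for n,p,q in [('nearL',(432,118),(486,438)),('nearR',(563,130),(412,470)),('farL',(388,492),(392,215)),('farR',(512,504),(316,247)),('b1 near L',(252,222),(557,333)),('b1 nearR',(380,222),(486,369)),('b1 farL',(254,587),(440,106)),('b1farR',(377,587),(366,147))]:
  P,e=tri(a,f(p),d,g(q));print(n,P.round(1),round(e,1))
"
```

```text
nearL [ 388.6 -187.5   36. ] 1.1
nearR [ 391.2 -164.7   36.6] 1.0
farL [ 456.6 -197.3   38. ] 1.6
farR [ 459.8 -174.8   37.3] 2.7
b1 near L [ 405.6 -219.6   37.5] 1.0
b1 nearR [ 406.4 -197.4   36.4] 1.7
b1 farL [ 474.3 -222.8   39.6] 0.9
b1farR [ 475.3 -200.4   38.5] 2.4
```

View pics/t56.png

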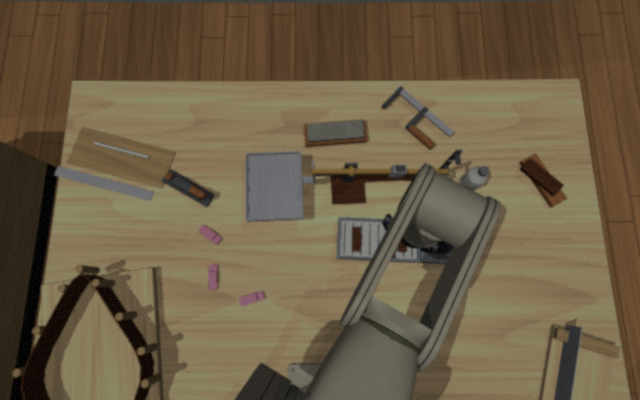

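All the corners of the knocked blank lie at slab-top height (36 to 38 mm), the same as its neighbour, so it is flat on the plate. Glue bottle, plane, stone and the pink pieces are where they started, and the robot touches nothing. I'm handing in.

```bash
python3 -c "
from bench import hand_in
print(hand_in())"
```

```text
the job is handed in; nothing more can be done
None
```

The job is done and handed in at about 60 s.

- **Weighing:** I laid the three dark blanks in the pan and moved the poise in three steps. Left alone for more than 5 s, the beam measured −0.002 to −0.003 rad in two double-view checks. With the uncertainty of those checks, I count that as level.
- **Drying plate:** I then moved all three blanks to the drying plate.
- **Dial:** Last, I turned the dial about 136° clockwise. The last close view, just before I let go, shows the white pointer in line with the brass tab. It still looked lined up after I let go.
- **Left alone:** The top view shows the glue bottle, plane, stone and pink look-alikes unmoved.

**What went wrong or differed:**
- **Thin first grip:** My first grip on a blank in the pan was shallow, with a finger gap of 19.9 mm instead of about 22.5 mm. I opened, went lower and gripped again before lifting.
- **Knocked blank:** The middle blank was knocked about 4 cm aside on the plate while I was fetching the third. It now rests against the frame, next to the first blank. Its four corners measured 36–38 mm high, matching a blank lying flat on the plate, so I left it there. There was no room to grip it again.

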